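# Reverse a row of sample tins into a foam tray

### The arm

A 7-joint arm with a two-finger parallel gripper is mounted at the origin on the work surface. World frame = base frame: x ahead of the robot, y to its left, z up, the work surface at z = 0. Lengths are in m, angles in rad, forces in N, time in s.
With the tool pointing down it reaches from about 0.425 to 0.875 m from the base axis. Payload 4.7 kg.
Tool frame: the origin (TCP) lies on the centre line of the jaws, within the pads' length; the fingertips stand 8 mm ahead of it and the grasp point (between the pads) lies 11 mm behind it; z points along the fingers, y is the direction in which the jaws open and shut (so a half turn about z gives the same grasp; the last joint's range is limited). The gripper opens to 87 mm and grips with 3 to 60 N. Pads are 19 mm wide; open, the fingers measure 117 mm over their backs; the gripper's body (75 mm by 190 mm) begins 51 mm behind the grasp point.
Start: joints at [1.221, 0.321, -0.07, 1.45, 0.023, 1.371, -0.057], TCP at [0.231, -0.607, 0.231] pointing down, gripper open.
Joint ranges: [-2.86, 2.86], [-0.3, 2.09], [-1.38, 1.24], [0.06, 2.45], [-1.56, 4.7], [0.09, 2.05], [-2.69, 2.69]. Speed limits (rad/s): [2.57, 2.57, 3.14, 3.14, 3.14, 3.14, 3.14].

### API

Orientations are given as a rotation vector (axis times angle).
In Python, from bench import status, optics, order gives the robot as it stands.
- The arm moves only by the tool step_arm, never from a script. Its argument "rows" is a list of rows, each a list of 3 entries, a list of its own where there are three numbers: the turn, a rotation vector about the tool's x, y, z in degrees, then the shift along the tool's x, y, z in mm, then the finger opening in mm, from 0 to 87. A call has 1 to 12 rows; each row shifts and turns the pose as measured when the row begins, along the tool's axes as they then stand; what a row does not reach is not made up. A row lasts 1/12 s, in which the tool goes at most 41.7 mm and 7.16 degrees, less where a joint would pass 70% of its speed; a pose out of reach is approached as far as the arm can. A call is refused whole if a number of a shift passes 41.7 or a number of a turn 7.16, either way. A call with a gripper value outside its range is refused whole. The fingers move at their own pace and stop on an object; "grip_force" is the grip in N (left out, the last holds). Time passes only in rows, so rows that do not move let the fingers close. It gives the time, the measured TCP pose, the force and the opening at its end, in the units of the state.
- status.get_state(): the state, without advancing time (a new reading comes with each control period).
- optics.get_image(name): name is "scene" or "top" or "wrist"; returns a dict with "frame" (480x640x3 uint8, red, green, blue), "range_z" (480x640 float32, m along the optical axis (not along the pixel's ray), 0 where there is no reading), "K" (3x3 intrinsics, pixels), "R" (3x3) and "t" (3): a world point X has camera coordinates R X + t. Camera axes: x right, y down, z forward; pixel columns grow to the right and rows downward; lengths in m; the calibration is good to about 2 mm. A picture is of the moment at which its call begins.
- order.close_job(): hands the job in, once; it reports no verdict.
The state is a dict: "time": time; "joint_positions": joint angles; "qd": joint speeds; "joint_torque": joint torques, N m; "position": TCP position; "tool_rot": TCP orientation; "ft_force": force on the tool from outside, world axes, zero at the start; "torque": the same for the moment, N m; "grip_width": opening from 0.0 (shut) to 1.0 (fully open).
Only numpy, scipy, OpenCV 4.12 (cv2) and the standard library are available. Lean on these libraries where they do the work, as an engineer would, in place of code of your own. Each camera call takes 0.05 s, during which the arm holds its last target.

### The job

Move the four lidded sample tins from the steel cooling rack into the foam tray in reverse order, for the analyst who works from the other side: the tin farthest to the robot's left on the rack goes into the pocket farthest to its right, the next one beside it, and so on. Each tin must end upright on the bottom of its pocket with its tab in the notch, and be let go; never let a tin tip over on the way.

Things in the scene. Friction and masses are not known exactly. Their poses are not given: they have to be found in the camera images.
- tin_red: Loose round alloy tin, red lid, 0.12 kg: 42 mm diameter (lid 43), 52 mm tall. A flat white tab, 12 mm wide, sticks out at its foot along the tin's +y, to 38 mm from its axis, 2 to 7 mm above the base. Origin: centre of the underside; z up. Starts upright on its colour's pad, tab within 0.4 rad of the rack's +y. Grip its upper half, fingers closing along the tin's x, clear of tab and neighbours.
- tin_yellow: Loose round alloy tin, yellow lid, 0.12 kg: 42 mm diameter (lid 43), 52 mm tall. A flat white tab, 12 mm wide, sticks out at its foot along the tin's +y, to 38 mm from its axis, 2 to 7 mm above the base. Origin: centre of the underside; z up. Starts upright on its colour's pad, tab within 0.4 rad of the rack's +y. Grip its upper half, fingers closing along the tin's x, clear of tab and neighbours.
- tin_blue: Loose round alloy tin, blue lid, 0.12 kg: 42 mm diameter (lid 43), 52 mm tall. A flat white tab, 12 mm wide, sticks out at its foot along the tin's +y, to 38 mm from its axis, 2 to 7 mm above the base. Origin: centre of the underside; z up. Starts upright on its colour's pad, tab within 0.4 rad of the rack's +y. Grip its upper half, fingers closing along the tin's x, clear of tab and neighbours.
- tin_green: Loose round alloy tin, green lid, 0.12 kg: 42 mm diameter (lid 43), 52 mm tall. A flat white tab, 12 mm wide, sticks out at its foot along the tin's +y, to 38 mm from its axis, 2 to 7 mm above the base. Origin: centre of the underside; z up. Starts upright on its colour's pad, tab within 0.4 rad of the rack's +y. Grip its upper half, fingers closing along the tin's x, clear of tab and neighbours.
- pad_red: Fixed square red silicone pad, 62 x 62 x 3 mm, on the steel rack: it marks the place in the row where the tin with the red lid stands at the start, and stays there. Origin: centre of its underside; axes parallel to the rack's. The tin stands on its top, 3 mm above the origin.
- pad_yellow: Fixed square yellow silicone pad, 62 x 62 x 3 mm, on the steel rack: it marks the place in the row where the tin with the yellow lid stands at the start, and stays there. Origin: centre of its underside; axes parallel to the rack's. The tin stands on its top, 3 mm above the origin.
- pad_blue: Fixed square blue silicone pad, 62 x 62 x 3 mm, on the steel rack: it marks the place in the row where the tin with the blue lid stands at the start, and stays there. Origin: centre of its underside; axes parallel to the rack's. The tin stands on its top, 3 mm above the origin.
- pad_green: Fixed square green silicone pad, 62 x 62 x 3 mm, on the steel rack: it marks the place in the row where the tin with the green lid stands at the start, and stays there. Origin: centre of its underside; axes parallel to the rack's. The tin stands on its top, 3 mm above the origin.
- rack: Fixed steel cooling rack: flat plate 100 mm (x) by 360 mm (y), top 10 mm above the table, nearer to or farther from the robot than the tray. Carries the pads in a row along its y, at y = -120, -40, 40, 120 mm. Origin: centre of its underside, on the table; x points away from the robot, y to the robot's left, turned up to 0.15 rad.
- foam_tray: Fixed dark foam tray (hard), 108 x 368 mm; axes, origin as the rack's. 4 pockets at y = -120, -40, 40, 120 mm: 56 mm square, corners cut, 10 mm deep, light floor 6 mm, foam top 16 mm (rim 17) above the table. A notch for the tab on each pocket's +y side, 24 mm wide, as deep, reaches 45 mm from its centre: a tin goes fully down only with its tab towards +y (robot's left).
Mind the look-alikes: they are no part of the job. Leave any pink look-alike of the tin_red alone.

How it is judged:
By the outcome, as a careful person would: the job done as asked, in the order asked, and still so for the second after the job is handed in, with the robot touching nothing.
It also fails if it takes over 88 s, if anything falls off the work surface, if the arm or the gripper's body presses on something with over 40 N, if the wrist force passes 120 N, or if a joint passes its speed limit or range.

## Working session

There is one attempt and no reset: what is moved stays moved. The work goes in short steps, Python scripts to look and compute and a tool call to move; the robot and the scene stay as the last step left them, time stands still between calls to the robot, and variables do not carry over. Pictures are saved under pics/ and viewed, and the job is handed in when it is done.

Besides the shell and the picture viewer there is one more tool, called after "Request:" by a JSON object that holds its "api" and its "payload", one argument or row to a line. step_arm: Moves the arm, as the interface text tells. Its arguments: {"type":"object","properties":{"rows":{"type":"array"},"grip_force":{"type":"number"}},"required":["rows"]}

```bash
mkdir -p pics; ls; python3 - <<'E'
from bench import status, optics, order
import cv2
s=status.get_state(); print(s)
for n in ["scene","top"]:
    im=optics.get_image(n); cv2.imwrite(f"pics/{n}0.png",im["frame"][:,:,::-1]); print(n,im["K"].round(1).tolist(),im["R"].round(3).tolist(),im["t"].round(3).tolist())
E
```

```text
pics
{'time': 0.0, 'joint_positions': array([ 1.22110949,  0.32185559, -0.07007106,  1.4517147 ,  0.02260689,
        1.37076823, -0.05691222]), 'qd': array([-1.28199975e-04, -5.23828463e-05,  8.20260717e-04,  2.32951879e-05,
        8.17078173e-04, -1.09297101e-03, -6.87964226e-04]), 'joint_torque': array([-9.14632728e-04, -4.91288280e+01, -4.04120665e-01, -3.12534535e+01,
       -6.41111028e-02,  4.37076890e-02,  1.39880594e-04]), 'position': array([ 0.23102902, -0.60697085,  0.22942029]), 'tool_rot': array([-3.08789092e+00, -5.67956598e-01,  7.24634489e-04]), 'ft_force': array([0.39674568, 0.07930382, 0.46700049]), 'torque': array([ 0.02739599,  0.0149371 , -0.0179141 ]), 'grip_width': 1.0008794097631033}
scene [[462.5, 0.0, 318.1], [0.0, 462.5, 239.2], [0.0, 0.0, 1.0]] [[-0.263, 0.965, -0.008], [0.643, 0.169, -0.747], [-0.719, -0.202, -0.665]] [0.212, -0.366, 1.337]
top [[567.8, 0.0, 320.5], [0.0, 567.8, 239.7], [0.0, 0.0, 1.0]] [[0.008, -1.0, -0.012], [-0.983, -0.006, -0.182], [0.182, 0.013, -0.983]] [-0.069, 0.622, 0.874]
```

View pics/top0.png

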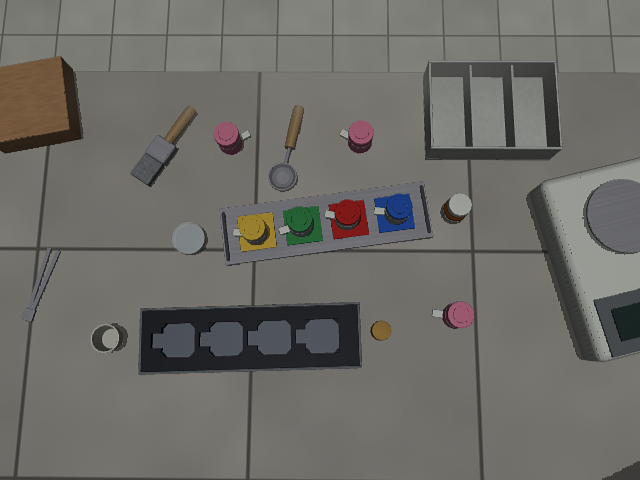

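View pics/scene0.png

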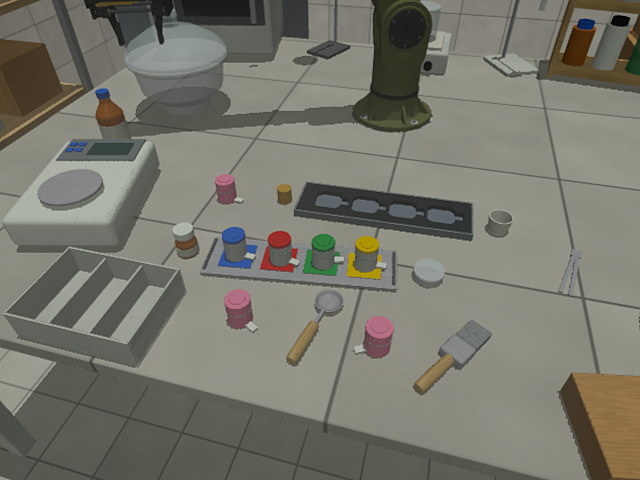

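The top view shows the rack at about (325,223), with yellow, green, red and blue from the robot's left. The tray is nearer the robot at about (250,338), with its notches towards the left. Next I measure the positions.

```bash
cat > h.py <<'E'
import numpy as np, cv2
from bench import status, optics, order
from scipy.spatial.transform import Rotation as Ro
def world(im):
    K,R,t=im["K"],im["R"],im["t"]; z=im["range_z"].astype(float)
    v,u=np.mgrid[0:480,0:640]
    c=np.stack([(u-K[0,2])/K[0,0]*z,(v-K[1,2])/K[1,1]*z,z],-1)
    W=(c-t)@R; W[z<=0]=np.nan; return W
def ray(im,u,v,h):
    K,R,t=im["K"],im["R"],im["t"]
    d=R.T@np.array([(u-K[0,2])/K[0,0],(v-K[1,2])/K[1,1],1]); o=-R.T@t
    return o+d*(h-o[2])/d[2]
def pix(im,X):
    c=im["R"]@np.asarray(X)+im["t"]; p=im["K"]@c; return p[:2]/p[2]
HUE={"red":(0,179),"yellow":(23,23),"green":(60,60),"blue":(113,113)}
def cmask(im,c):
    hsv=cv2.cvtColor(im["frame"],cv2.COLOR_RGB2HSV).astype(int); h=hsv[...,0]
    lo,hi={"red":(-6,6),"yellow":(17,32),"green":(45,75),"blue":(100,125)}[c]
    hh=np.where(h>150,h-180,h) if c=="red" else h
    return (hh>=lo)&(hh<=hi)&(hsv[...,1]>(170 if c!="green" else 110))&(hsv[...,2]>50)
E
python3 - <<'E'
from h import *
im=optics.get_image("top"); W=world(im)
H=W[...,2]
img=im["frame"]; hsv=cv2.cvtColor(img,cv2.COLOR_RGB2HSV)
for c,(u,v) in dict(yellow=(254,226),green=(300,218),red=(348,210),blue=(400,204)).items():
    print(c,hsv[v,u],W[v,u].round(4))
    m=cmask(im,c); box=np.zeros_like(m); box[v-45:v+50,u-45:u+45]=1; m&=box
    lid=m&(H>.055)&(H<.075); pad=m&(H<.022)
    ys,xs=np.nonzero(lid); (cx,cy),r=cv2.minEnclosingCircle(np.c_[xs,ys].astype(np.float32))
    print(" lid n",lid.sum(),"ray",ray(im,cx,cy,.065).round(4),"centroid",ray(im,xs.mean(),ys.mean(),.065).round(4),"r mm",r*1000*W[v,u,2]*0+r/567.8*np.nanmedian(im["range_z"][lid])*1000, "H",np.nanmedian(H[lid]).round(4))
    ys,xs=np.nonzero(pad); q=np.array([ray(im,x,y,.013)[:2] for x,y in zip(xs,ys)])*1000
    (c2,sz,a)=cv2.minAreaRect(q.astype(np.float32)); print(" pad",np.round(c2,1),np.round(sz,1),round(a,1),"H",np.nanmedian(H[pad]).round(4))
    # tab
    w=(hsv[...,1]<50)&(hsv[...,2]>165)&(box>0)&(H<.035)
    n,lab,st,ce=cv2.connectedComponentsWithStats(w.astype(np.uint8))
    for i in range(1,n):
        if st[i,4]>15: print(" tab",st[i],ce[i].round(1),ray(im,*ce[i],.020).round(4))
# tray outline and pockets
print("tray col",hsv[345,150],"floor",hsv[340,270],H[340,270],H[345,150])
m=((hsv[...,2]<60)&(H<.03)).astype(np.uint8); m[:290]=0;m[390:]=0
n,lab,st,ce=cv2.connectedComponentsWithStats(m)
i=1+np.argmax(st[1:,4]);ys,xs=np.nonzero(lab==i);print(st[i])
q=np.array([ray(im,x,y,.016)[:2] for x,y in zip(xs,ys)])*1000
print("tray",cv2.minAreaRect(q.astype(np.float32)))
b=((lab==i)*255).astype(np.uint8)
cs,hr=cv2.findContours(b,cv2.RETR_CCOMP,cv2.CHAIN_APPROX_NONE)
for k,c in enumerate(cs):
    if hr[0][k][3]>=0 and cv2.contourArea(c)>200:
        M=cv2.moments(c);print("hole",cv2.contourArea(c),cv2.boundingRect(c),ray(im,M["m10"]/M["m00"],M["m01"]/M["m00"],.006).round(4))
big=cv2.resize(img[170:390,130:450,::-1],None,fx=2.5,fy=2.5,interpolation=cv2.INTER_CUBIC);cv2.imwrite("pics/crop0.png",big)
E
```

```text
yellow [ 23 178 152] [0.6417 0.0439 0.0692]
 lid n 521 ray [0.6409 0.0478 0.065 ] centroid [0.6408 0.0479 0.065 ] r mm 21.30104637145996 H 0.0663
 pad [643.6  46.8] [60.1 61.5] 8.3 H 0.0139
green [ 67 157  96] [ 0.6554 -0.0307  0.0691]
 lid n 499 ray [ 0.6559 -0.0286  0.065 ] centroid [ 0.6554 -0.0287  0.065 ] r mm 21.050315856933594 H 0.0663
 pad [655.2 -32.2] [61.4 61.3] 8.3 H 0.0137
red [  0 204 124] [ 0.6696 -0.1089  0.0675]
 lid n 505 ray [ 0.6675 -0.1076  0.065 ] centroid [ 0.6671 -0.1076  0.065 ] r mm 21.191783905029297 H 0.0658
 pad [ 666.6 -111.4] [60.7 61.2] 8.2 H 0.0135
blue [110 200 126] [ 0.6794 -0.1936  0.0701]
 lid n 507 ray [ 0.6777 -0.1927  0.065 ] centroid [ 0.6774 -0.1925  0.065 ] r mm 21.29033088684082 H 0.0657
 pad [ 678.  -190.5] [60.9 61.2] 8.0 H 0.0134
tray col [120  38  20] floor [108  36  93] 0.004986432353075639 0.01679381257645826
[ 140  304  222   68 8675]
tray ((463.7138977050781, 51.946807861328125), (101.27444458007812, 364.29559326171875), 2.128608226776123)
hole 1214.0 (151, 322, 45, 36) [0.4587 0.1779 0.006 ]
hole 1252.5 (199, 320, 45, 37) [0.4617 0.0976 0.006 ]
hole 1255.0 (247, 319, 45, 37) [0.4647 0.0174 0.006 ]
hole 1260.0 (294, 318, 46, 36) [ 0.4678 -0.0631  0.006 ]
```

View pics/crop0.png

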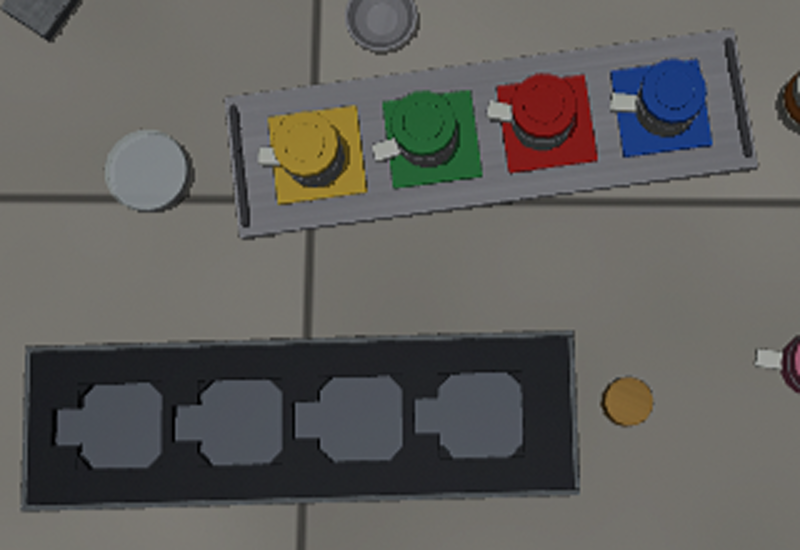

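```bash
python3 - <<'E'
from h import *
im=optics.get_image("top"); W=world(im);H=W[...,2]
img=im["frame"]; hsv=cv2.cvtColor(img,cv2.COLOR_RGB2HSV)
print("cam",(-im["R"].T@im["t"]).round(3))
L=dict(yellow=(.6409,.0478,237,233),green=(.6556,-.0286,285,230),red=(.667,-.1076,330,214),blue=(.6775,-.1926,380,211))
for c,(x,y,u,v) in L.items():
    m=np.zeros((480,640),np.uint8)
    w=((hsv[...,1]<60)&(hsv[...,2]>120))
    m[v-14:v+14,u-15:u+18]=w[v-14:v+14,u-15:u+18]
    n,lab,st,ce=cv2.connectedComponentsWithStats(m)
    i=1+np.argmax(st[1:,4]);ys,xs=np.nonzero(lab==i)
    q=np.array([ray(im,a,b,.020)[:2] for a,b in zip(xs,ys)])*1000
    r=cv2.minAreaRect(q.astype(np.float32))
    d=q.mean(0)-np.array([x,y])*1000; far=np.linalg.norm(q-np.array([x,y])*1000,axis=1).max()
    print(c,st[i],"cent",q.mean(0).round(1),"d",d.round(1),"yaw(tab-90) deg",np.degrees(np.arctan2(-d[0],d[1])).round(1),"far",far.round(1),"rect",np.round(r[1],1),round(r[2],1))
# tray incl. rim: by height
m=((H>.011)&(H<.025)).astype(np.uint8); m[:290]=0;m[390:]=0;m[:,:135]=0;m[:,365:]=0
ys,xs=np.nonzero(m); q=np.array([ray(im,a,b,.017)[:2] for a,b in zip(xs,ys)])*1000
n,lab,st,ce=cv2.connectedComponentsWithStats(m);i=1+np.argmax(st[1:,4]);ys,xs=np.nonzero(lab==i);q=np.array([ray(im,a,b,.017)[:2] for a,b in zip(xs,ys)])*1000
print("tray top",cv2.minAreaRect(q.astype(np.float32)))
# scene cross-check
im=optics.get_image("scene"); W=world(im);H=W[...,2]
for c,(x,y,_,_) in L.items():
    m=cmask(im,c)&(H>.058)&(H<.075)&(abs(W[...,0]-x)<.05)&(abs(W[...,1]-y)<.04)
    ys,xs=np.nonzero(m); print(c,m.sum(),ray(im,xs.mean(),ys.mean(),.065).round(4),H[m].mean().round(4))
hsv=cv2.cvtColor(im["frame"],cv2.COLOR_RGB2HSV)
m=((H>.011)&(H<.025)&(W[...,0]>.39)&(W[...,0]<.54)&(W[...,1]>-.15)&(W[...,1]<.26)).astype(np.uint8)
n,lab,st,ce=cv2.connectedComponentsWithStats(m);i=1+np.argmax(st[1:,4]);ys,xs=np.nonzero(lab==i);q=np.array([ray(im,a,b,.017)[:2] for a,b in zip(xs,ys)])*1000
print("tray scene",cv2.minAreaRect(q.astype(np.float32)))
E
```

```text
cam [ 0.453 -0.076  0.972]
yellow [233 229   9   7  44] cent [641.   80.2] d [ 0.1 32.4] yaw(tab-90) deg -0.3 far 38.5 rect [10.5 13.9] 0.3
green [279 225  11   9  63] cent [ 6.466e+02 -6.000e-01] d [-9. 28.] yaw(tab-90) deg 17.9 far 37.6 rect [11.1 16.2] 19.1
red [325 210  10   8  61] cent [674.  -78.6] d [ 7. 29.] yaw(tab-90) deg -13.6 far 37.9 rect [16.9 11.1] 78.7
blue [374 207  11   7  65] cent [ 680.8 -163.4] d [ 3.3 29.2] yaw(tab-90) deg -6.5 far 37.5 rect [10.6 17.3] 0.3
tray top ((463.6336364746094, 52.99369812011719), (108.00154113769531, 368.0404968261719), 2.1299240589141846)
yellow 320 [0.6468 0.0469 0.065 ] 0.0649
green 303 [ 0.6607 -0.0299  0.065 ] 0.0651
red 266 [ 0.6715 -0.109   0.065 ] 0.0651
blue 132 [ 0.6793 -0.1946  0.065 ] 0.0649
tray scene ((470.64569091796875, 51.9603271484375), (115.7421875, 366.9839782714844), 2.1456263065338135)
```

Request:
{"api": "step_arm", "payload": {
  "rows": [
    [[0, 0, -3.5], [41, -1.3, 0], 87],
    [[0, 0, -3.5], [41, -1.3, 0], 87],
    [[0, 0, -3.5], [41, -1.3, 0], 87],
    [[0, 0, -3.5], [41, -1.3, 0], 87],
    [[0, 0, -3.5], [41, -1.3, 0], 87],
    [[0, 0, -3.5], [41, -1.3, 0], 87],
    [[0, 0, -3.5], [41, -1.3, 0], 87],
    [[0, 0, -3.5], [41, -1.3, 0], 87]
  ],
  "grip_force": 20
}}

```text
time: 0.92
position: [0.4917, -0.4287, 0.2257]
tool_rot: [2.865, 1.289, -0.016]
ft_force: [-0.6, -0.0, -0.5]
grip_width: 1.0
```

```bash
cat >> h.py <<'E'
def go(x,y,z,yaw):
    "yaw = tin yaw in deg; tool x aimed along yaw+90. Prints remaining move"
    s=status.get_state(); R=Ro.from_rotvec(s["tool_rot"]); p=s["position"]
    tx=R.as_matrix()[:,0]; cy=np.degrees(np.arctan2(tx[1],tx[0]))
    D=np.array([x,y,z])-p; Mt=Ro.from_euler("z",yaw+90,degrees=True)*Ro.from_euler("x",180,degrees=True)
    print("t",round(s["time"],2),"p",p.round(4),"yaw",round(cy-90,2),"tilt z",R.as_matrix()[:,2].round(4),"grip",round(s["grip_width"]*87,1),"F",s["ft_force"].round(1),"q",s["joint_positions"].round(2))
    print(" turn now(tool rv deg)",np.degrees((R.inv()*Mt).as_rotvec()).round(2)," shift in tool now",(R.inv().apply(D)*1000).round(1)," shift after turn",(Mt.inv().apply(D)*1000).round(1))
E
python3 - <<'E'
from h import *
go(.641,.048,.2,-.3)
E
```

```text
t 0.92 p [ 0.4917 -0.4287  0.2257] yaw -41.53 tilt z [-0.009  -0.0042 -1.    ] grip 87.0 F [-0.6 -0.  -0.5] q [ 0.89  0.35 -0.28  1.44  0.1   1.37 -0.12]
 turn now(tool rv deg) [ -0.4    0.42 -41.23]  shift in tool now [ 456.1 -204.2   22.3]  shift after turn [477.5 146.8  25.7]
```

Request:
{"api": "step_arm", "payload": {
  "rows": [
    [[0, 0, -3.6], [41, -3, 2], 87],
    [[0, 0, -3.6], [41, -3, 2], 87],
    [[0, 0, -3.6], [41, -3, 2], 87],
    [[0, 0, -3.6], [41, -3, 2], 87],
    [[0, 0, -3.6], [41, -3, 2], 87],
    [[0, 0, -3.6], [41, -3, 2], 87],
    [[0, 0, -3.6], [41, -3, 2], 87],
    [[0, 0, -3.6], [41, -3, 2], 87],
    [[0, 0, -3.6], [41, -3, 2], 87],
    [[0, 0, -3.6], [41, -3, 2], 87],
    [[0, 0, -3.6], [35, -3, 2], 87],
    [[0, 0, -2], [10, 0, 2], 87]
  ]
}}

```text
time: 1.92
position: [0.6345, 0.0108, 0.1973]
tool_rot: [-2.164, -2.272, 0.004]
ft_force: [0.0, 0.9, -0.1]
grip_width: 0.998
```

```bash
python3 - <<'E'
from h import *
go(.641,.048,.2,-.3)
im=optics.get_image("wrist"); print(im["K"][0],(-im["R"].T@im["t"]).round(3)); cv2.imwrite("pics/w1.png",im["frame"][...,::-1])
E
```

```text
t 1.92 p [0.6345 0.0108 0.1973] yaw 2.78 tilt z [-0.0049  0.001  -1.    ] grip 86.8 F [ 0.   0.9 -0.1] q [ 0.41  0.37 -0.6   1.52  0.21  1.33 -0.16]
 turn now(tool rv deg) [-0.28 -0.06  3.08]  shift in tool now [36.8  8.2 -2.7]  shift after turn [37.2  6.3 -2.7]
[340.38196537   0.         319.15669246] [0.631 0.089 0.352]
```

View pics/w1.png

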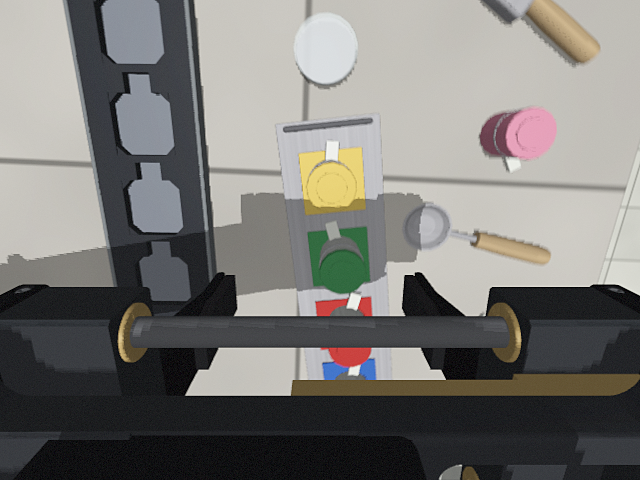

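The wrist view shows all four tins: yellow lid at (333,186) with its tab at (332,150), green at (342,268). I'll measure the yellow and green tins from here.

```bash
cat >> h.py <<'E'
def tins(name,want,tag=None):
    im=optics.get_image(name); W=world(im);H=W[...,2]; hsv=cv2.cvtColor(im["frame"],cv2.COLOR_RGB2HSV)
    for c,(x,y,zt) in want.items():
        near=(np.hypot(W[...,0]-x,W[...,1]-y)<.05)
        m=cmask(im,c)&near&(H>zt-.004)&(H<zt+.006); ys,xs=np.nonzero(m)
        if len(xs)<30: print(c,"no lid",len(xs)); continue
        q=np.array([ray(im,a,b,zt)[:2] for a,b in zip(xs,ys)])*1000
        (cc,r)=cv2.minEnclosingCircle(q.astype(np.float32)); cc=np.array(cc)
        zb=zt-.045
        near=(np.hypot(W[...,0]-cc[0]/1000,W[...,1]-cc[1]/1000)<.045)
        w=(hsv[...,1]<50)&(hsv[...,2]>90)&near&(H>zb-.004)&(H<zb+.006)
        n,lab,st,ce=cv2.connectedComponentsWithStats(w.astype(np.uint8))
        if n<2: print(c,"lid",cc.round(1),"r",round(r,1),"no tab"); continue
        i=1+np.argmax(st[1:,4]);ys,xs=np.nonzero(lab==i)
        t=np.array([ray(im,a,b,zb)[:2] for a,b in zip(xs,ys)])*1000
        d=t.mean(0)-cc; vx=cv2.fitLine(t.astype(np.float32),cv2.DIST_L2,0,.01,.01).ravel()
        vx=vx[:2]*np.sign(vx[:2]@d)
        print(c,"lid",cc.round(1),"mean",q.mean(0).round(1),"r",round(r,1),"H",np.median(H[m]).round(4),"tab n",len(xs),"yaw",np.degrees(np.arctan2(-d[0],d[1])).round(1),"line",np.degrees(np.arctan2(-vx[0],vx[1])).round(1),"far",np.linalg.norm(t-cc,axis=1).max().round(1),"Htab",np.median(H[lab==i]).round(4))
E
python3 - <<'E'
from h import *
tins("wrist",dict(yellow=(.641,.048,.065),green=(.6556,-.0286,.065),red=(.667,-.1076,.065)))
E
```

```text
yellow no lid 0
green lid [656.8 -29.9] mean [656.7 -29.7] r 21.4 H 0.0657 tab n 285 yaw 18.9 line 13.7 far 37.8 Htab 0.0204
red lid [ 668.6 -110.5] mean [ 669.1 -116.6] r 20.3 H 0.0661 tab n 284 yaw -7.1 line -45.9 far 40.2 Htab 0.0203
```

```bash
sed -i 's/(170 if c!="green" else 110)/({"yellow":90,"red":130,"blue":130,"green":100}[c])/' h.py; python3 - <<'E'
from h import *
tins("wrist",dict(yellow=(.641,.048,.065),green=(.6556,-.0286,.065),red=(.667,-.1076,.065)))
tins("top",dict(yellow=(.641,.048,.065),blue=(.6775,-.1926,.065)))
go(.642,.047,.1,0)
E
```

```text
yellow lid [642.6  46. ] mean [642.6  46.1] r 21.3 H 0.0657 tab n 249 yaw -0.6 line -3.4 far 38.2 Htab 0.0202
green lid [656.9 -30.4] mean [656.8 -30.1] r 21.3 H 0.0657 tab n 279 yaw 18.2 line 23.1 far 38.3 Htab 0.0203
red lid [ 669.  -113.8] mean [ 669.4 -119.6] r 20.1 H 0.0659 tab n 300 yaw -4.9 line -48.0 far 43.2 Htab 0.0204
yellow no lid 0
blue lid [ 677.7 -192.4] mean [ 677.6 -192.6] r 21.5 H 0.0661 tab n 71 yaw -4.5 line -7.8 far 38.1 Htab 0.0204
t 2.12 p [6.353e-01 6.000e-04 1.969e-01] yaw 2.01 tilt z [-0.0052 -0.0049 -1.    ] grip 86.9 F [-0.  -0.5 -0.6] q [ 0.42  0.37 -0.59  1.51  0.21  1.33 -0.16]
 turn now(tool rv deg) [-0.3   0.28  2.01]  shift in tool now [46.6  8.8 96.7]  shift after turn [46.4  6.7 96.9]
```

Request:
{"api": "step_arm", "payload": {
  "rows": [
    [[0, 0, 1], [24, 3, 0], 87],
    [[0, 0, 1], [16, 2, 15], 87],
    [[0, 0, 0], [4, 0, 20], 87],
    [[0, 0, 0], [0, 0, 15], 87],
    [[0, 0, 0], [0, 0, 0], 87],
    [[0, 0, 0], [0, 0, 0], 87]
  ]
}}

```text
time: 2.62
position: [0.6429, 0.0253, 0.1461]
tool_rot: [2.251, 2.179, -0.018]
ft_force: [-0.1, -1.8, 0.6]
grip_width: 1.001
```

```bash
python3 - <<'E'
from h import *
go(.642,.0465,.042,-.5)
E
```

```text
t 2.62 p [0.6429 0.0253 0.1461] yaw -1.85 tilt z [-0.002  -0.0143 -0.9999] grip 87.1 F [-0.1 -1.8  0.6] q [ 0.36  0.42 -0.58  1.56  0.25  1.24 -0.29]
 turn now(tool rv deg) [-0.1   0.82 -1.35]  shift in tool now [ 22.6  -1.5 103.8]  shift after turn [ 21.1  -1.1 104.1]
```

Request:
{"api": "step_arm", "payload": {
  "rows": [
    [[0, 0.8, -1.3], [15, -1, 5], 87],
    [[0, 0, 0], [10, 0, 5], 87],
    [[0, 0, 0], [0, 0, 10], 87],
    [[0, 0, 0], [0, 0, 10], 87],
    [[0, 0, 0], [0, 0, 10], 87],
    [[0, 0, 0], [0, 0, 0], 87]
  ]
}}

```text
time: 3.12
position: [0.645, 0.0476, 0.1054]
tool_rot: [2.236, 2.202, 0.003]
ft_force: [-0.7, -1.0, -0.5]
grip_width: 0.999
```

```bash
python3 - <<'E'
from h import *
go(.642,.0465,.042,-.5)
E
```

```text
t 3.12 p [0.645  0.0476 0.1054] yaw -0.88 tilt z [ 3.3e-03 -7.0e-04 -1.0e+00] grip 86.9 F [-0.7 -1.  -0.5] q [ 0.33  0.46 -0.58  1.59  0.27  1.17 -0.32]
 turn now(tool rv deg) [ 0.19  0.04 -0.38]  shift in tool now [-1.1 -3.1 63.3]  shift after turn [-1.1 -2.9 63.4]
```

Well aligned; now descend.

Request:
{"api": "step_arm", "payload": {
  "rows": [
    [[0.2, 0, -0.4], [-1, -3, 15], 87],
    [[0, 0, 0], [0, 0, 15], 87],
    [[0, 0, 0], [0, 0, 15], 87],
    [[0, 0, 0], [0, 0, 12], 87],
    [[0, 0, 0], [0, 0, 6], 87],
    [[0, 0, 0], [0, 0, 0], 87]
  ]
}}

```text
time: 3.62
position: [0.6403, 0.0455, 0.0352]
tool_rot: [-2.228, -2.213, 0.005]
ft_force: [-0.8, 0.7, 0.1]
grip_width: 1.001
```

```bash
python3 - <<'E'
from h import *
go(.642,.0465,.042,-.5)
E
```

```text
t 3.62 p [0.6403 0.0455 0.0352] yaw -0.4 tilt z [-0.0029 -0.0015 -1.    ] grip 87.1 F [-0.8  0.7  0.1] q [ 0.32  0.53 -0.55  1.65  0.31  1.05 -0.34]
 turn now(tool rv deg) [-0.17  0.09  0.1 ]  shift in tool now [ 1.   1.6 -6.8]  shift after turn [ 1.   1.7 -6.8]
```

Request:
{"api": "step_arm", "payload": {
  "rows": [
    [[-0.2, 0, 0], [1, 1.5, -7], 87],
    [[0, 0, 0], [0, 0, 0], 60],
    [[0, 0, 0], [0, 0, 0], 50],
    [[0, 0, 0], [0, 0, 0], 36],
    [[0, 0, 0], [0, 0, 0], 36],
    [[0, 0, 0], [0, 0, 0], 36],
    [[0, 0, 0], [0, 0, 0], 36],
    [[0, 0, 0], [0, 0, 0], 36]
  ],
  "grip_force": 25
}}

```text
time: 4.28
position: [0.6445, 0.0469, 0.0465]
tool_rot: [2.225, 2.21, 0.006]
ft_force: [-0.3, 0.7, -0.6]
grip_width: 0.554
```

```bash
python3 - <<'E'
from h import *
go(.468,-.067,.13,2.1)
E
```

```text
t 4.28 p [0.6445 0.0469 0.0465] yaw -0.4 tilt z [ 0.0067 -0.0014 -1.    ] grip 48.2 F [-0.3  0.7 -0.6] q [ 0.32  0.52 -0.56  1.64  0.31  1.06 -0.34]
 turn now(tool rv deg) [ 0.38  0.09 -2.5 ]  shift in tool now [-115.2 -175.1  -84.5]  shift after turn [-107.3 -180.5  -83.5]
```

Request:
{"api": "step_arm", "payload": {
  "rows": [
    [[0.4, 0, 0], [0, -2, 4], 36],
    [[0, 0, 0], [0, 0, 0], 36],
    [[0, 0, 0], [0, 0, 0], 36],
    [[0, 0, 0], [0, 0, 0], 36],
    [[0, 0, 0], [0, 0, 0], 36],
    [[0, 0, 0], [0, 0, 0], 36]
  ],
  "grip_force": 25
}}

```text
time: 4.78
position: [0.643, 0.047, 0.0431]
tool_rot: [2.228, 2.213, -0.001]
ft_force: [0.5, 0.3, 1.8]
grip_width: 0.481
```

```bash
python3 - <<'E'
from h import *
go(.468,-.067,.13,2.1)
E
```

```text
t 4.78 p [0.643  0.047  0.0431] yaw -0.39 tilt z [ 5.0e-04 -1.4e-03 -1.0e+00] grip 41.8 F [0.5 0.3 1.8] q [ 0.32  0.52 -0.56  1.64  0.31  1.06 -0.34]
 turn now(tool rv deg) [ 0.02  0.08 -2.49]  shift in tool now [-115.3 -174.2  -86.9]  shift after turn [-107.5 -179.1  -86.9]
```

Gripped (41.8 mm, the tin's diameter). Grasp TCP z is 0.043, 30 mm above the tin base. Lift.

Request:
{"api": "step_arm", "payload": {
  "rows": [
    [[0, 0, 0], [0, 0, -8], 36],
    [[0, 0, 0], [0, 0, -15], 36],
    [[0, 0, -0.5], [0, 0, -20], 36],
    [[0, 0, -0.5], [-5, -8, -22], 36],
    [[0, 0, -0.5], [-12, -18, -18], 36],
    [[0, 0, -0.5], [-15, -25, -5], 36],
    [[0, 0, -0.5], [-18, -30, 0], 36],
    [[0, 0, 0], [-18, -30, 0], 36],
    [[0, 0, 0], [-15, -25, 0], 36],
    [[0, 0, 0], [-12, -18, 0], 36],
    [[0, 0, 0], [-6, -10, 0], 36],
    [[0, 0, 0], [0, 0, 0], 36]
  ]
}}

```text
time: 5.78
position: [0.4703, -0.0609, 0.133]
tool_rot: [-2.169, -2.263, 0.011]
ft_force: [0.0, 1.2, -2.5]
grip_width: 0.476
```

```bash
python3 - <<'E'
from h import *
go(.468,-.067,.1,2.1)
im=optics.get_image("wrist"); cv2.imwrite("pics/w2.png",im["frame"][...,::-1])
E
```

```text
t 5.78 p [ 0.4703 -0.0609  0.133 ] yaw 2.44 tilt z [-1.020e-02  2.000e-04 -9.999e-01] grip 41.5 F [ 0.   1.2 -2.5] q [ 0.65  0.06 -0.59  1.97  0.04  1.13  0.09]
 turn now(tool rv deg) [-0.58 -0.04  0.34]  shift in tool now [-6.  -2.3 33.1]  shift after turn [-6.  -2.6 33. ]
```

View pics/w2.png

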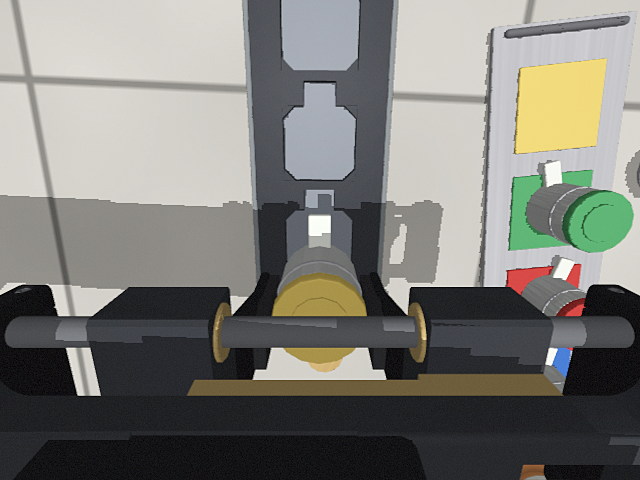

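The held tin's tab at (320,225) lines up with the notch of the rightmost pocket at (320,198). Lowering in two stages.

Request:
{"api": "step_arm", "payload": {
  "rows": [
    [[-0.5, 0, 0.3], [-5, -2.5, 12], 36],
    [[0, 0, 0], [-1, 0, 18], 36],
    [[0, 0, 0], [0, 0, 18], 36],
    [[0, 0, 0], [0, 0, 15], 36],
    [[0, 0, 0], [0, 0, 6], 36],
    [[0, 0, 0], [0, 0, 0], 36],
    [[0, 0, 0], [0, 0, 0], 36]
  ]
}}

```text
time: 6.42
position: [0.4765, -0.0604, 0.0644]
tool_rot: [2.169, 2.268, 0.014]
ft_force: [0.8, -0.7, -1.1]
grip_width: 0.478
```

```bash
python3 - <<'E'
from h import *
go(.468,-.067,.036,2.1)
E
```

```text
t 6.42 p [ 0.4765 -0.0604  0.0644] yaw 2.56 tilt z [ 0.0086  0.0044 -1.    ] grip 41.6 F [ 0.8 -0.7 -1.1] q [ 0.63  0.15 -0.58  2.04  0.1   0.97  0.04]
 turn now(tool rv deg) [ 0.5  -0.23  0.46]  shift in tool now [-6.3 -9.  28.3]  shift after turn [-6.3 -8.7 28.4]
```

Request:
{"api": "step_arm", "payload": {
  "rows": [
    [[0.4, -0.2, 0.3], [-4, -5, 0], 36],
    [[0, 0, 0], [-3, -4, 0], 36],
    [[0, 0, 0], [0, 0, 0], 36],
    [[0, 0, 0], [0, 0, 0], 36]
  ]
}}

```text
time: 6.75
position: [0.4695, -0.0678, 0.0669]
tool_rot: [2.174, 2.263, 0.005]
ft_force: [-1.1, -0.7, -1.2]
grip_width: 0.477
```

```bash
python3 - <<'E'
from h import *
go(.468,-.067,.036,2.1)
E
```

```text
t 6.75 p [ 0.4695 -0.0678  0.0669] yaw 2.31 tilt z [ 4.9e-03 -2.0e-04 -1.0e+00] grip 41.5 F [-1.1 -0.7 -1.2] q [ 0.64  0.14 -0.58  2.05  0.09  0.98  0.06]
 turn now(tool rv deg) [0.28 0.02 0.21]  shift in tool now [ 0.9 -1.6 30.9]  shift after turn [ 0.8 -1.5 30.9]
```

Request:
{"api": "step_arm", "payload": {
  "rows": [
    [[0.3, 0, 0.2], [0, -1.5, 6], 36],
    [[0, 0, 0], [0, -1, 7], 36],
    [[0, 0, 0], [0, 0, 6], 36],
    [[0, 0, 0], [0, 0, 5], 36],
    [[0, 0, 0], [0, 0, 2], 36],
    [[0, 0, 0], [0, 0, 0], 36]
  ]
}}

```text
time: 7.25
position: [0.4672, -0.0686, 0.039]
tool_rot: [2.181, 2.259, -0.001]
ft_force: [-0.1, -0.1, -1.7]
grip_width: 0.475
```

```bash
python3 - <<'E'
from h import *
go(.468,-.067,.036,2.1)
E
```

```text
t 7.25 p [ 0.4672 -0.0686  0.039 ] yaw 2.03 tilt z [ 0.001  -0.0015 -1.    ] grip 41.3 F [-0.1 -0.1 -1.7] q [ 0.63  0.18 -0.57  2.07  0.12  0.92  0.02]
 turn now(tool rv deg) [ 0.05  0.09 -0.07]  shift in tool now [1.5 0.9 3. ]  shift after turn [1.5 0.9 3. ]
```

Request:
{"api": "step_arm", "payload": {
  "rows": [
    [[0, 0, 0], [1, 0.5, 2.5], 36],
    [[0, 0, 0], [0, 0, 1], 36],
    [[0, 0, 0], [0, 0, 1], 36],
    [[0, 0, 0], [0, 0, 0], 36]
  ]
}}

```text
time: 7.58
position: [0.4681, -0.0674, 0.0363]
tool_rot: [2.181, 2.259, -0.003]
ft_force: [-0.1, -0.2, -0.9]
grip_width: 0.474
```

```bash
python3 - <<'E'
from h import *
go(.468,-.067,.036,2.1)
E
```

```text
t 7.58 p [ 0.4681 -0.0674  0.0363] yaw 2.03 tilt z [-5.0e-04 -2.5e-03 -1.0e+00] grip 41.2 F [-0.1 -0.2 -0.9] q [ 0.62  0.19 -0.57  2.07  0.13  0.92  0.02]
 turn now(tool rv deg) [-0.03  0.14 -0.07]  shift in tool now [ 0.4 -0.1  0.3]  shift after turn [ 0.4 -0.1  0.3]
```

Request:
{"api": "step_arm", "payload": {
  "rows": [
    [[0, 0.1, 0], [0, 0, 1], 36],
    [[0, 0, 0], [0, 0, 1], 36],
    [[0, 0, 0], [0, 0, 0], 44],
    [[0, 0, 0], [0, 0, 0], 50],
    [[0, 0, 0], [0, 0, 0], 65],
    [[0, 0, 0], [0, 0, 0], 87],
    [[0, 0, 0], [0, 0, 0], 87],
    [[0, 0, 0], [0, 0, 0], 87],
    [[0, 0, 0], [0, 0, 0], 87],
    [[0, 0, 0], [0, 0, 0], 87]
  ]
}}

```text
time: 8.42
position: [0.47, -0.0672, 0.0361]
tool_rot: [2.18, 2.259, 0.001]
ft_force: [-0.1, -0.1, 0.4]
grip_width: 0.938
```

```bash
python3 - <<'E'
from h import *
go(.468,-.067,.036,2.1)
E
```

```text
t 8.42 p [ 0.47   -0.0672  0.0361] yaw 2.05 tilt z [ 0.0022 -0.0012 -1.    ] grip 81.6 F [-0.1 -0.1  0.4] q [ 0.62  0.19 -0.57  2.07  0.13  0.92  0.02]
 turn now(tool rv deg) [ 0.12  0.07 -0.05]  shift in tool now [ 0.3 -2.   0.1]  shift after turn [ 0.3 -2.   0.1]
```

Request:
{"api": "step_arm", "payload": {
  "rows": [
    [[0, 0, 0], [0, -2, -10], 87],
    [[0, 0, 0], [0, 0, -18], 87],
    [[0, 0, 0], [0, 0, -22], 87],
    [[0, 0, 0], [0, 0, -22], 87],
    [[0, 0, 0], [0, 0, -20], 87],
    [[0, 0, 0], [0, 5, -10], 87],
    [[0, 0, 0], [5, 20, 0], 87],
    [[0, 0, 0], [5, 25, 0], 87],
    [[0, 0, 0], [3, 15, 0], 87],
    [[0, 0, 0], [0, 0, 0], 87]
  ]
}}

```text
time: 9.25
position: [0.5338, -0.0518, 0.1475]
tool_rot: [2.18, 2.255, 0.001]
ft_force: [-0.4, -0.0, 0.6]
grip_width: 0.998
```

```bash
python3 - <<'E'
from h import *
go(.657,-.03,.12,18.3)
im=optics.get_image("wrist"); cv2.imwrite("pics/w3.png",im["frame"][...,::-1])
im=optics.get_image("top"); cv2.imwrite("pics/t3.png",cv2.resize(im["frame"][170:390,130:450,::-1],None,fx=2.5,fy=2.5))
tins("top",dict(yellow=(.468,-.067,.058)))
tins("wrist",dict(green=(.6565,-.03,.065),yellow=(.468,-.067,.058)))
E
```

```text
t 9.25 p [ 0.5338 -0.0518  0.1475] yaw 1.94 tilt z [ 0.0041 -0.003  -1.    ] grip 86.8 F [-0.4 -0.   0.6] q [ 0.6   0.18 -0.6   1.83  0.11  1.17 -0.01]
 turn now(tool rv deg) [  0.2    0.21 -16.36]  shift in tool now [ 17.7 123.8  28. ]  shift after turn [-18.  123.8  27.5]
yellow no lid 0
green lid [655.2 -30.7] mean [655.3 -30. ] r 21.7 H 0.0656 tab n 547 yaw 28.1 line -14.8 far 37.9 Htab 0.0202
yellow lid [469.5 -67.4] mean [470.  -66.1] r 21.8 H 0.0586 tab n 427 yaw -4.6 line 38.0 far 37.8 Htab 0.0132
```

View pics/w3.png

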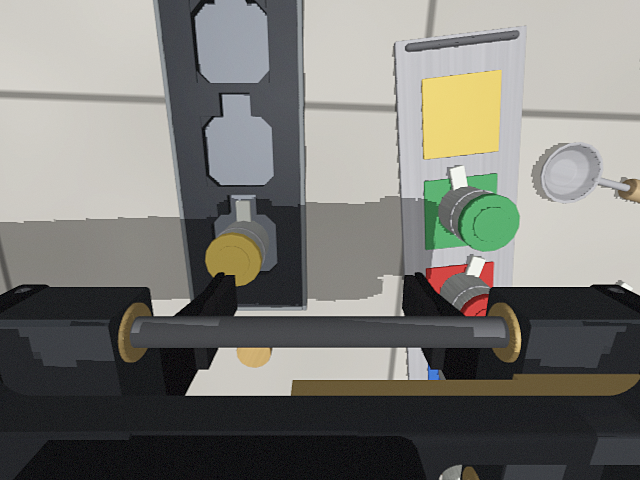

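View pics/t3.png

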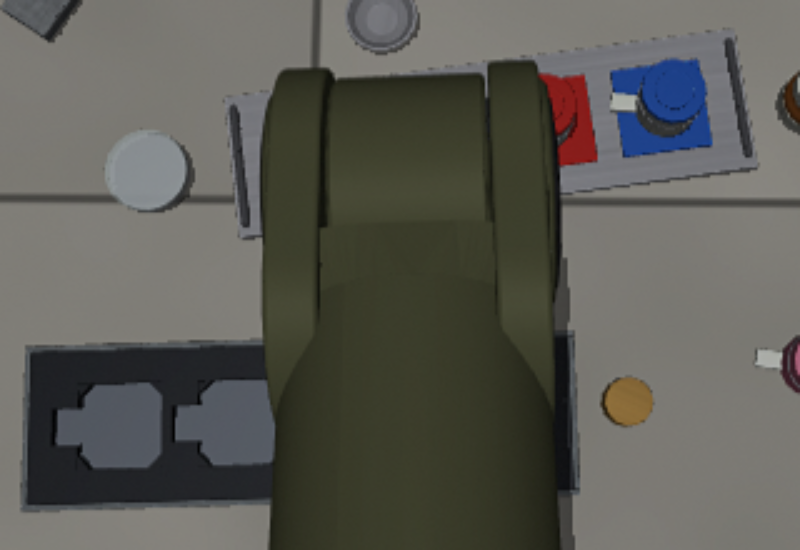

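Yellow sits in the rightmost pocket with its lid at 58.6 mm (58 expected), and its tab is in the notch at (240,207). The top view is blocked by the arm. Next is green.

Request:
{"api": "step_arm", "payload": {
  "rows": [
    [[0, 0, -4], [2, 25, 0], 87],
    [[0, 0, -4], [-2, 32, 0], 87],
    [[0, 0, -4], [-5, 32, 0], 87],
    [[0, 0, -3], [-5, 20, 0], 87],
    [[0, 0, -1], [-3, 10, 0], 87],
    [[0, 0, 0], [0, 0, 5], 87],
    [[0, 0, 0], [0, 0, 10], 87],
    [[0, 0, 0], [0, 0, 5], 87],
    [[0, 0, 0], [0, 0, 0], 87]
  ]
}}

```text
time: 10.2
position: [0.6437, -0.0545, 0.1214]
tool_rot: [-1.841, -2.542, 0.027]
ft_force: [-0.1, -0.2, 0.3]
grip_width: 0.999
```

```bash
python3 - <<'E'
from h import *
go(.657,-.03,.042,18.3)
E
```

```text
t 10.2 p [ 0.6437 -0.0545  0.1214] yaw 18.18 tilt z [-0.012  -0.0129 -0.9998] grip 86.9 F [-0.1 -0.2  0.3] q [ 0.5   0.46 -0.61  1.57  0.29  1.22  0.16]
 turn now(tool rv deg) [-0.89  0.48 -0.13]  shift in tool now [19.8 21.5 78.9]  shift after turn [19.1 20.4 79.4]
```

Request:
{"api": "step_arm", "payload": {
  "rows": [
    [[-0.8, 0.5, 0], [12, 13, 0], 87],
    [[0, 0, 0], [8, 9, 3], 87],
    [[0, 0, 0], [2, 2, 5], 87],
    [[0, 0, 0], [0, 0, 8], 87],
    [[0, 0, 0], [0, 0, 5], 87],
    [[0, 0, 0], [0, 0, 0], 87]
  ]
}}

```text
time: 10.7
position: [0.6585, -0.0221, 0.0983]
tool_rot: [-1.841, -2.544, 0.001]
ft_force: [-0.7, -0.2, 0.4]
grip_width: 0.997
```

```bash
python3 - <<'E'
from h import *
go(.657,-.03,.042,18.3)
E
```

```text
t 10.7 p [ 0.6585 -0.0221  0.0983] yaw 18.21 tilt z [-0.0014  0.     -1.    ] grip 86.8 F [-0.7 -0.2  0.4] q [ 0.45  0.5  -0.61  1.56  0.3   1.18  0.1 ]
 turn now(tool rv deg) [-0.08 -0.03 -0.09]  shift in tool now [-7.  -3.8 56.3]  shift after turn [-7.  -3.9 56.3]
```

Request:
{"api": "step_arm", "payload": {
  "rows": [
    [[0, 0, 0], [-5, -3, 3], 87],
    [[0, 0, 0], [-2, -1, 10], 87],
    [[0, 0, 0], [0, 0, 14], 87],
    [[0, 0, 0], [0, 0, 14], 87],
    [[0, 0, 0], [0, 0, 10], 87],
    [[0, 0, 0], [0, 0, 0], 87],
    [[0, 0, 0], [0, 0, 0], 87]
  ]
}}

```text
time: 11.28
position: [0.6551, -0.0333, 0.0398]
tool_rot: [-1.843, -2.54, 0.006]
ft_force: [-0.7, -0.6, 0.5]
grip_width: 0.998
```

```bash
python3 - <<'E'
from h import *
go(.657,-.03,.042,18.3)
E
```

```text
t 11.28 p [ 0.6551 -0.0333  0.0398] yaw 18.07 tilt z [-0.0046 -0.0011 -1.    ] grip 86.8 F [-0.7 -0.6  0.5] q [ 0.45  0.56 -0.58  1.61  0.34  1.08  0.09]
 turn now(tool rv deg) [-0.27 -0.02 -0.23]  shift in tool now [ 2.5  2.8 -2.2]  shift after turn [ 2.5  2.8 -2.2]
```

Request:
{"api": "step_arm", "payload": {
  "rows": [
    [[-0.3, 0, -0.2], [2.5, 2.5, -2], 87],
    [[0, 0, 0], [0, 0, 0], 70],
    [[0, 0, 0], [0, 0, 0], 60],
    [[0, 0, 0], [0, 0, 0], 36],
    [[0, 0, 0], [0, 0, 0], 36],
    [[0, 0, 0], [0, 0, 0], 36],
    [[0, 0, 0], [0, 0, 0], 36],
    [[0, 0, 0], [0, 0, 0], 36],
    [[0, 0, 0], [0, 0, 0], 36],
    [[0, 0, 0], [0, 0, 0], 36],
    [[0, 0, 0], [0, 0, 0], 36]
  ],
  "grip_force": 25
}}

```text
time: 12.2
position: [0.6584, -0.0291, 0.0444]
tool_rot: [1.837, 2.544, 0.005]
ft_force: [-0.7, -0.7, 0.0]
grip_width: 0.478
```

```bash
python3 - <<'E'
from h import *
go(.466,.013,.13,2.1)
E
```

```text
t 12.2 p [ 0.6584 -0.0291  0.0444] yaw 18.33 tilt z [ 4.5e-03  7.0e-04 -1.0e+00] grip 41.6 F [-0.7 -0.7  0. ] q [ 0.45  0.55 -0.59  1.61  0.33  1.08  0.09]
 turn now(tool rv deg) [2.600e-01 1.000e-02 1.623e+01]  shift in tool now [ 100.4 -169.   -86.5]  shift after turn [  49.1 -190.8  -85.6]
```

Request:
{"api": "step_arm", "payload": {
  "rows": [
    [[0, 0, 0], [0, 0, -8], 36],
    [[0, 0, 0], [0, 0, -15], 36],
    [[0, 0, 0], [0, 0, -20], 36],
    [[0, 0, 0], [0, 0, -22], 36],
    [[0, 0, 2], [5, -12, -18], 36],
    [[0, 0, 4], [10, -25, -4], 36],
    [[0, 0, 4], [10, -32, 0], 36],
    [[0, 0, 4], [10, -36, 0], 36],
    [[0, 0, 2], [10, -32, 0], 36],
    [[0, 0, 0], [7, -22, 0], 36],
    [[0, 0, 0], [4, -12, 0], 36],
    [[0, 0, 0], [0, 0, 0], 36]
  ]
}}

```text
time: 13.2
position: [0.4751, 0.0026, 0.144]
tool_rot: [2.185, 2.245, 0.01]
ft_force: [-0.5, -0.2, -1.8]
grip_width: 0.476
```

```bash
python3 - <<'E'
from h import *
go(.4655,.013,.075,2.1)
im=optics.get_image("wrist"); cv2.imwrite("pics/w4.png",im["frame"][...,::-1])
E
```

```text
t 13.2 p [0.4751 0.0026 0.144 ] yaw 1.54 tilt z [ 0.0109 -0.0015 -0.9999] grip 41.4 F [-0.5 -0.2 -1.8] q [ 0.58  0.03 -0.65  1.97  0.03  1.13 -0.05]
 turn now(tool rv deg) [ 0.62  0.11 -0.56]  shift in tool now [ 10.8 -10.1  68.9]  shift after turn [10.8 -9.2 69. ]
```

View pics/w4.png

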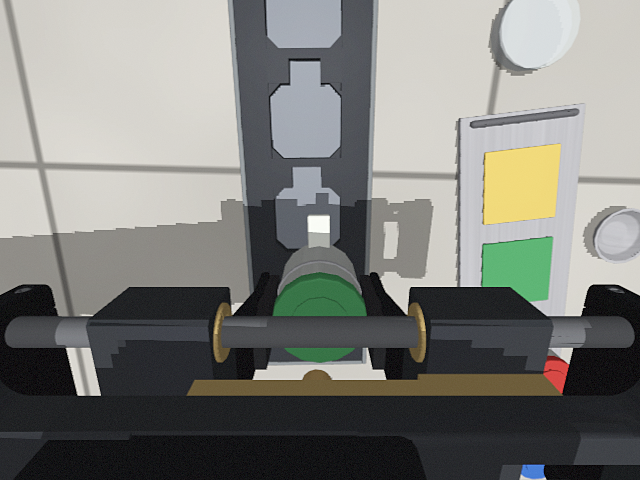

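The held green tin's tab at (318,223) points straight along the tool. Now correct the offset and lower.

Request:
{"api": "step_arm", "payload": {
  "rows": [
    [[0.6, 0, -0.5], [7, -6, 3], 36],
    [[0, 0, 0], [4, -4, 10], 36],
    [[0, 0, 0], [1, -1, 16], 36],
    [[0, 0, 0], [0, 0, 18], 36],
    [[0, 0, 0], [0, 0, 14], 36],
    [[0, 0, 0], [0, 0, 5], 36],
    [[0, 0, 0], [0, 0, 0], 36],
    [[0, 0, 0], [0, 0, 0], 36]
  ]
}}

```text
time: 13.92
position: [0.4706, 0.0177, 0.0757]
tool_rot: [2.176, 2.263, 0.01]
ft_force: [0.4, -0.5, -1.7]
grip_width: 0.478
```

```bash
python3 - <<'E'
from h import *
go(.4655,.013,.0375,2.1)
E
```

```text
t 13.92 p [0.4706 0.0177 0.0757] yaw 2.25 tilt z [ 0.0064  0.003  -1.    ] grip 41.6 F [ 0.4 -0.5 -1.7] q [ 0.55  0.12 -0.67  2.05  0.09  0.99 -0.12]
 turn now(tool rv deg) [ 0.37 -0.16  0.15]  shift in tool now [-4.6 -5.5 38.1]  shift after turn [-4.6 -5.3 38.2]
```

Request:
{"api": "step_arm", "payload": {
  "rows": [
    [[0.4, -0.1, 0.1], [-3, -4, 0], 36],
    [[0, 0, 0], [-1.5, -2, 3], 36],
    [[0, 0, 0], [0, -1, 7], 36],
    [[0, 0, 0], [0, 0, 8], 36],
    [[0, 0, 0], [0, 0, 6], 36],
    [[0, 0, 0], [0, 0, 2], 36],
    [[0, 0, 0], [0, 0, 0], 36],
    [[0, 0, 0], [0, 0, 0], 36]
  ]
}}

```text
time: 14.58
position: [0.4652, 0.0123, 0.0489]
tool_rot: [2.18, 2.261, 0.003]
ft_force: [0.3, 0.4, -2.4]
grip_width: 0.476
```

```bash
python3 - <<'E'
from h import *
go(.4655,.013,.0375,2.1)
E
```

```text
t 14.58 p [0.4652 0.0123 0.0489] yaw 2.09 tilt z [ 2.6e-03  6.0e-04 -1.0e+00] grip 41.4 F [ 0.3  0.4 -2.4] q [ 0.54  0.16 -0.66  2.08  0.12  0.94 -0.14]
 turn now(tool rv deg) [ 0.15 -0.03 -0.01]  shift in tool now [ 0.7  0.3 11.4]  shift after turn [ 0.7  0.3 11.4]
```

Request:
{"api": "step_arm", "payload": {
  "rows": [
    [[0.1, 0, 0], [0.5, 0, 4], 36],
    [[0, 0, 0], [0, 0, 4], 36],
    [[0, 0, 0], [0, 0, 3], 36],
    [[0, 0, 0], [0, 0, 2], 36],
    [[0, 0, 0], [0, 0, 1], 36],
    [[0, 0, 0], [0, 0, 0], 36]
  ]
}}

```text
time: 15.08
position: [0.4663, 0.013, 0.0374]
tool_rot: [2.179, 2.261, -0.002]
ft_force: [0.5, 0.5, -1.4]
grip_width: 0.475
```

```bash
python3 - <<'E'
from h import *
go(.4655,.013,.0375,2.1)
E
```

```text
t 15.08 p [0.4663 0.013  0.0374] yaw 2.1 tilt z [ 3.0e-04 -1.8e-03 -1.0e+00] grip 41.3 F [ 0.5  0.5 -1.4] q [ 0.53  0.18 -0.66  2.08  0.14  0.92 -0.16]
 turn now(tool rv deg) [0.01 0.1  0.  ]  shift in tool now [ 0.1 -0.8 -0.1]  shift after turn [ 0.1 -0.8 -0.1]
```

Touch down, release, lift.

Request:
{"api": "step_arm", "payload": {
  "rows": [
    [[0, 0, 0], [0, 0, 1], 36],
    [[0, 0, 0], [0, 0, 1], 36],
    [[0, 0, 0], [0, 0, 0], 44],
    [[0, 0, 0], [0, 0, 0], 50],
    [[0, 0, 0], [0, 0, 0], 65],
    [[0, 0, 0], [0, 0, 0], 87],
    [[0, 0, 0], [0, 0, 0], 87],
    [[0, 0, 0], [0, 0, 0], 87],
    [[0, 0, 0], [0, 0, 0], 87],
    [[0, 0, 0], [0, 0, 0], 87],
    [[0, 0, 0], [0, 0, 0], 87]
  ]
}}

```text
time: 16.0
position: [0.4677, 0.0131, 0.0366]
tool_rot: [2.178, 2.26, -0.001]
ft_force: [-0.5, 0.4, 0.4]
grip_width: 0.971
```

Request:
{"api": "step_arm", "payload": {
  "rows": [
    [[0, 0, 0], [0, 0, -10], 87],
    [[0, 0, 0], [0, 0, -18], 87],
    [[0, 0, 0], [0, 0, -22], 87],
    [[0, 0, 0], [0, 0, -22], 87],
    [[0, 0, 0], [0, 0, -15], 87],
    [[0, 0, 0], [0, 5, -5], 87],
    [[0, 0, 0], [-10, 20, 0], 87],
    [[0, 0, 0], [-20, 25, 0], 87],
    [[0, 0, 0], [-20, 15, 0], 87],
    [[0, 0, 0], [-10, 10, 0], 87],
    [[0, 0, 0], [0, 0, 0], 87]
  ]
}}

```text
time: 16.92
position: [0.5491, -0.0446, 0.1375]
tool_rot: [2.171, 2.261, 0.001]
ft_force: [-0.1, 0.8, -0.1]
grip_width: 0.999
```

```bash
python3 - <<'E'
from h import *
go(.668,-.11,.12,-13)
im=optics.get_image("wrist"); cv2.imwrite("pics/w5.png",im["frame"][...,::-1])
tins("wrist",dict(red=(.668,-.110,.065),green=(.466,.013,.058)))
tins("top",dict(red=(.668,-.110,.065)))
E
```

```text
t 16.92 p [ 0.5491 -0.0446  0.1375] yaw 2.34 tilt z [ 0.0055 -0.0045 -1.    ] grip 86.9 F [-0.1  0.8 -0.1] q [ 0.58  0.22 -0.62  1.8   0.15  1.15 -0.04]
 turn now(tool rv deg) [ 0.34  0.23 15.34]  shift in tool now [-70.1 116.   18.4]  shift after turn [-37.  130.5  17.5]
red lid [666.6 -89.4] mean [666.7 -88.6] r 7.9 H 0.0635 tab n 424 yaw -40.7 line -42.5 far 21.4 Htab 0.0202
green lid [467.8  12. ] mean [467.5  12.4] r 21.5 H 0.0586 tab n 505 yaw -7.5 line 32.6 far 37.6 Htab 0.0132
red lid [ 667. -108.] r 21.4 no tab
```

View pics/w5.png

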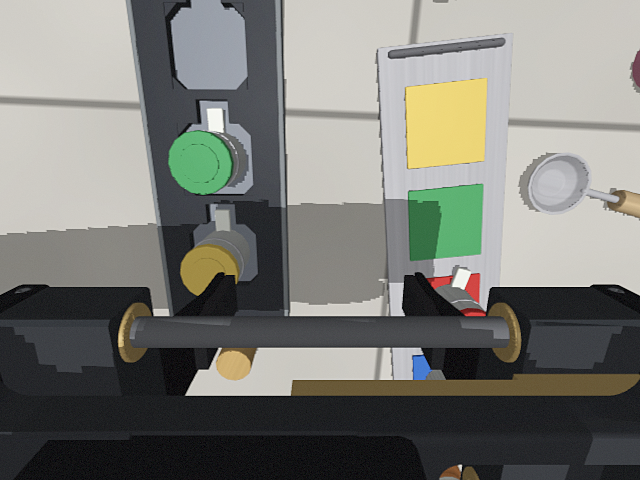

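Green is seated (lid at 58.6 mm, tab in the notch at (215,122)). For red I take (668,-109.5) mm and yaw -13°, using the top view plus the bias found on the first two tins.

Request:
{"api": "step_arm", "payload": {
  "rows": [
    [[0, 0, 4], [-18, 28, 0], 87],
    [[0, 0, 4], [-18, 33, 0], 87],
    [[0, 0, 4], [-16, 30, 0], 87],
    [[0, 0, 3], [-10, 25, 0], 87],
    [[0, 0, 1], [-3, 12, 0], 87],
    [[0, 0, 0], [0, 0, 4], 87],
    [[0, 0, 0], [0, 0, 6], 87],
    [[0, 0, 0], [0, 0, 0], 87]
  ]
}}

```text
time: 17.73
position: [0.6663, -0.1046, 0.125]
tool_rot: [-2.462, -1.948, 0.01]
ft_force: [-0.4, -0.2, -0.8]
grip_width: 1.0
```

```bash
python3 - <<'E'
from h import *
go(.668,-.1095,.042,-13)
E
```

```text
t 17.73 p [ 0.6663 -0.1046  0.125 ] yaw -13.28 tilt z [-0.0064 -0.0026 -1.    ] grip 87.0 F [-0.4 -0.2 -0.8] q [ 0.5   0.49 -0.52  1.49  0.25  1.23 -0.29]
 turn now(tool rv deg) [-0.32  0.23 -0.28]  shift in tool now [-4.1  3.2 83. ]  shift after turn [-4.4  2.7 83. ]
```

Request:
{"api": "step_arm", "payload": {
  "rows": [
    [[-0.3, 0.2, 0.3], [-3, 2, 5], 87],
    [[0, 0, 0], [-1, 1, 12], 87],
    [[0, 0, 0], [0, 0, 14], 87],
    [[0, 0, 0], [0, 0, 14], 87],
    [[0, 0, 0], [0, 0, 12], 87],
    [[0, 0, 0], [0, 0, 6], 87],
    [[0, 0, 0], [0, 0, 0], 87]
  ]
}}

```text
time: 18.32
position: [0.6628, -0.1052, 0.0551]
tool_rot: [-2.46, -1.949, 0.005]
ft_force: [0.1, -0.3, -0.0]
grip_width: 0.996
```

```bash
python3 - <<'E'
from h import *
go(.668,-.1095,.042,-13)
im=optics.get_image("wrist"); cv2.imwrite("pics/w6.png",im["frame"][...,::-1])
E
```

```text
t 18.32 p [ 0.6628 -0.1052  0.0551] yaw -13.23 tilt z [-4.1e-03  2.0e-04 -1.0e+00] grip 86.6 F [ 0.1 -0.3 -0. ] q [ 0.49  0.55 -0.5   1.56  0.28  1.11 -0.31]
 turn now(tool rv deg) [-0.23  0.04 -0.23]  shift in tool now [-3.   6.1 13.1]  shift after turn [-3.   6.  13.1]
```

View pics/w6.png

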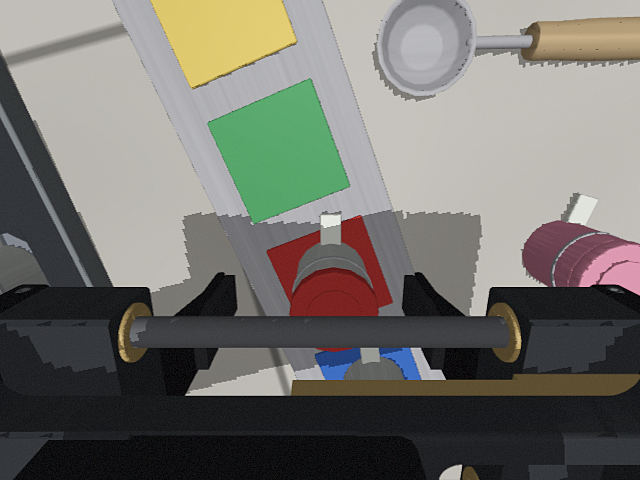

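Red's tab at (331,228) sits straight above its lid at (334,305), so the tool yaw is right. The remaining offset matches +6 mm in tool y.

Request:
{"api": "step_arm", "payload": {
  "rows": [
    [[-0.2, 0, -0.2], [-2, 4, 2], 87],
    [[0, 0, 0], [-1, 2, 5], 87],
    [[0, 0, 0], [0, 0.5, 4], 87],
    [[0, 0, 0], [0, 0, 1], 87],
    [[0, 0, 0], [0, 0, 0], 80],
    [[0, 0, 0], [0, 0, 0], 70]
  ]
}}

```text
time: 18.87
position: [0.6712, -0.1105, 0.0446]
tool_rot: [2.456, 1.953, 0.004]
ft_force: [-0.4, 0.4, -0.1]
grip_width: 0.923
```

```bash
python3 - <<'E'
from h import *
go(.668,-.1095,.042,-13)
E
```

```text
t 18.87 p [ 0.6712 -0.1105  0.0446] yaw -13.03 tilt z [ 0.004  -0.0013 -1.    ] grip 80.3 F [-0.4  0.4 -0.1] q [ 0.49  0.57 -0.49  1.55  0.29  1.09 -0.3 ]
 turn now(tool rv deg) [ 0.24  0.02 -0.03]  shift in tool now [ 0.2 -3.4  2.6]  shift after turn [ 0.2 -3.4  2.6]
```

Request:
{"api": "step_arm", "payload": {
  "rows": [
    [[0.2, 0, 0], [0, -3, 2.5], 70],
    [[0, 0, 0], [0, 0, 0], 60],
    [[0, 0, 0], [0, 0, 0], 50],
    [[0, 0, 0], [0, 0, 0], 36],
    [[0, 0, 0], [0, 0, 0], 36],
    [[0, 0, 0], [0, 0, 0], 36],
    [[0, 0, 0], [0, 0, 0], 36],
    [[0, 0, 0], [0, 0, 0], 36],
    [[0, 0, 0], [0, 0, 0], 36],
    [[0, 0, 0], [0, 0, 0], 36]
  ],
  "grip_force": 25
}}

```text
time: 19.7
position: [0.6686, -0.1096, 0.043]
tool_rot: [2.458, 1.954, 0.002]
ft_force: [0.6, -0.3, -0.1]
grip_width: 0.477
```

```bash
python3 - <<'E'
from h import *
go(.4625,.093,.13,2.1)
E
```

```text
t 19.7 p [ 0.6686 -0.1096  0.043 ] yaw -13.02 tilt z [ 2.e-03 -7.e-04 -1.e+00] grip 41.5 F [ 0.6 -0.3 -0.1] q [ 0.49  0.57 -0.49  1.56  0.29  1.09 -0.3 ]
 turn now(tool rv deg) [  0.12   0.03 -15.12]  shift in tool now [ 150.9 -246.2  -87.6]  shift after turn [ 210.  -198.5  -87. ]
```

Request:
{"api": "step_arm", "payload": {
  "rows": [
    [[0, 0, 0], [0, 0, -8], 36],
    [[0, 0, 0], [0, 0, -15], 36],
    [[0, 0, 0], [0, 0, -20], 36],
    [[0, 0, 0], [0, 0, -22], 36],
    [[0, 0, -1], [6, -9, -18], 36],
    [[0, 0, -2], [12, -18, -4], 36],
    [[0, 0, -3], [18, -25, 0], 36],
    [[0, 0, -3], [22, -28, 0], 36],
    [[0, 0, -3], [24, -28, 0], 36],
    [[0, 0, -2], [25, -28, 0], 36],
    [[0, 0, -1], [25, -26, 0], 36],
    [[0, 0, 0], [25, -24, 0], 36]
  ]
}}

```text
time: 20.7
position: [0.4937, 0.0597, 0.1442]
tool_rot: [2.172, 2.25, 0.009]
ft_force: [1.7, 0.4, -1.0]
grip_width: 0.479
```

```bash
python3 - <<'E'
from h import *
go(.4625,.093,.13,2.1)
E
```

```text
t 20.7 p [0.4937 0.0597 0.1442] yaw 2.02 tilt z [ 0.0139 -0.0058 -0.9999] grip 41.7 F [ 1.7  0.4 -1. ] q [ 0.5   0.09 -0.71  1.92  0.08  1.14 -0.2 ]
 turn now(tool rv deg) [ 0.78  0.36 -0.08]  shift in tool now [ 34.5 -30.2  13.6]  shift after turn [ 34.4 -30.   14.2]
```

Request:
{"api": "step_arm", "payload": {
  "rows": [
    [[0.5, 0.2, 0], [16, -15, 4], 36],
    [[0.2, 0.1, 0], [10, -10, 8], 36],
    [[0, 0, 0], [4, -4, 12], 36],
    [[0, 0, 0], [0, 0, 15], 36],
    [[0, 0, 0], [0, 0, 12], 36],
    [[0, 0, 0], [0, 0, 5], 36],
    [[0, 0, 0], [0, 0, 0], 36],
    [[0, 0, 0], [0, 0, 0], 36]
  ]
}}

```text
time: 21.37
position: [0.4598, 0.0968, 0.0926]
tool_rot: [2.156, 2.265, 0.004]
ft_force: [0.3, -0.6, -0.7]
grip_width: 0.479
```

```bash
python3 - <<'E'
from h import *
go(.4625,.093,.037,2.1)
im=optics.get_image("wrist"); cv2.imwrite("pics/w7.png",im["frame"][...,::-1])
E
```

```text
t 21.37 p [0.4598 0.0968 0.0926] yaw 2.82 tilt z [ 0.012  -0.0079 -0.9999] grip 41.7 F [ 0.3 -0.6 -0.7] q [ 0.45  0.1  -0.75  2.03  0.09  1.03 -0.29]
 turn now(tool rv deg) [0.67 0.48 0.73]  shift in tool now [-3.5  1.9 55.7]  shift after turn [-3.9  2.6 55.6]
```

View pics/w7.png

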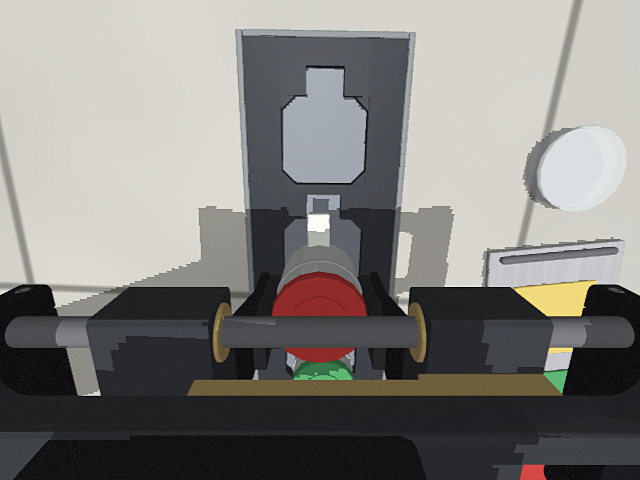

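Red's tab at (318,222) is in line with the notch at (323,203). Continue down with the corrections.

Request:
{"api": "step_arm", "payload": {
  "rows": [
    [[0.6, 0.4, 0.6], [-3, 2, 3], 36],
    [[0, 0, 0], [-1, 0, 8], 36],
    [[0, 0, 0], [0, 0, 8], 36],
    [[0, 0, 0], [0, 0, 8], 36],
    [[0, 0, 0], [0, 0, 3], 36],
    [[0, 0, 0], [0, 0, 0], 36],
    [[0, 0, 0], [0, 0, 0], 36]
  ]
}}

```text
time: 22.0
position: [0.4645, 0.0911, 0.0607]
tool_rot: [2.182, 2.258, 0.002]
ft_force: [-1.0, -0.1, -1.4]
grip_width: 0.478
```

```bash
python3 - <<'E'
from h import *
go(.4625,.093,.036,2.1)
E
```

```text
t 22.0 p [0.4645 0.0911 0.0607] yaw 1.96 tilt z [ 2.3e-03 -1.0e-04 -1.0e+00] grip 41.5 F [-1.  -0.1 -1.4] q [ 0.44  0.17 -0.73  2.05  0.13  0.97 -0.32]
 turn now(tool rv deg) [ 0.13  0.01 -0.14]  shift in tool now [ 1.9 -2.  24.7]  shift after turn [ 1.9 -1.9 24.7]
```

Request:
{"api": "step_arm", "payload": {
  "rows": [
    [[0.1, 0, -0.1], [1.5, -1.5, 3], 36],
    [[0, 0, 0], [0.5, -0.5, 6], 36],
    [[0, 0, 0], [0, 0, 6], 36],
    [[0, 0, 0], [0, 0, 5], 36],
    [[0, 0, 0], [0, 0, 3], 36],
    [[0, 0, 0], [0, 0, 0], 36],
    [[0, 0, 0], [0, 0, 0], 36]
  ]
}}

```text
time: 22.58
position: [0.4626, 0.0938, 0.0358]
tool_rot: [2.179, 2.262, 0.001]
ft_force: [-1.2, -0.7, 2.6]
grip_width: 0.48
```

```bash
python3 - <<'E'
from h import *
go(.4625,.093,.036,2.1)
E
```

```text
t 22.58 p [0.4626 0.0938 0.0358] yaw 2.14 tilt z [ 1.5e-03 -3.0e-04 -1.0e+00] grip 41.7 F [-1.2 -0.7  2.6] q [ 0.42  0.21 -0.73  2.07  0.17  0.92 -0.36]
 turn now(tool rv deg) [0.09 0.02 0.04]  shift in tool now [-0.8 -0.1 -0.2]  shift after turn [-0.8 -0.1 -0.2]
```

Floor contact at the expected height. Release and go back towards blue.

Request:
{"api": "step_arm", "payload": {
  "rows": [
    [[0, 0, 0], [0, 0, 0], 44],
    [[0, 0, 0], [0, 0, 0], 50],
    [[0, 0, 0], [0, 0, 0], 65],
    [[0, 0, 0], [0, 0, 0], 87],
    [[0, 0, 0], [0, 0, 0], 87],
    [[0, 0, 0], [0, 0, 0], 87],
    [[0, 0, 0], [0, 0, 0], 87],
    [[0, 0, 0], [0, 0, 0], 87],
    [[0, 0, 0], [0, 0, 0], 87]
  ]
}}

```text
time: 23.33
position: [0.4642, 0.0941, 0.0373]
tool_rot: [2.177, 2.26, 0.005]
ft_force: [0.2, -0.0, 0.3]
grip_width: 0.967
```

Request:
{"api": "step_arm", "payload": {
  "rows": [
    [[0, 0, 0], [0, 0, -10], 87],
    [[0, 0, 0], [0, 0, -18], 87],
    [[0, 0, 0], [0, 0, -22], 87],
    [[0, 0, 0], [0, 0, -22], 87],
    [[0, 0, 0], [0, 0, -15], 87],
    [[0, 0, 0], [0, 5, -5], 87],
    [[0, 0, 0], [-15, 20, 0], 87],
    [[0, 0, 0], [-25, 25, 0], 87],
    [[0, 0, 0], [-30, 15, 0], 87],
    [[0, 0, 0], [-15, 10, 0], 87],
    [[0, 0, 0], [0, 0, 0], 87]
  ]
}}

```text
time: 24.25
position: [0.5464, 0.0112, 0.1383]
tool_rot: [2.167, 2.264, 0.008]
ft_force: [-0.8, -0.1, -0.5]
grip_width: 0.999
```

```bash
python3 - <<'E'
from h import *
go(.679,-.194,.13,-5)
im=optics.get_image("wrist"); cv2.imwrite("pics/w8.png",im["frame"][...,::-1])
tins("wrist",dict(red=(.463,.093,.058),green=(.466,.013,.058)))
tins("top",dict(blue=(.679,-.194,.065)))
E
```

```text
t 24.25 p [0.5464 0.0112 0.1383] yaw 2.53 tilt z [ 0.0089 -0.0017 -1.    ] grip 86.9 F [-0.8 -0.1 -0.5] q [ 0.53  0.22 -0.67  1.81  0.15  1.15 -0.14]
 turn now(tool rv deg) [0.51 0.09 7.53]  shift in tool now [-210.8  123.4    9.9]  shift after turn [-192.8  150.     8.3]
red lid [463.5  93.5] mean [463.4  94. ] r 21.4 H 0.0586 tab n 356 yaw 2.5 line 25.2 far 37.6 Htab 0.0131
green lid [468.1  12.3] mean [467.6  12.9] r 21.9 H 0.0586 tab n 469 yaw -5.7 line 37.1 far 37.6 Htab 0.0132
blue lid [ 677.7 -192.4] mean [ 677.6 -192.5] r 21.5 H 0.066 tab n 67 yaw -5.1 line -4.3 far 38.1 Htab 0.0198
```

View pics/w8.png

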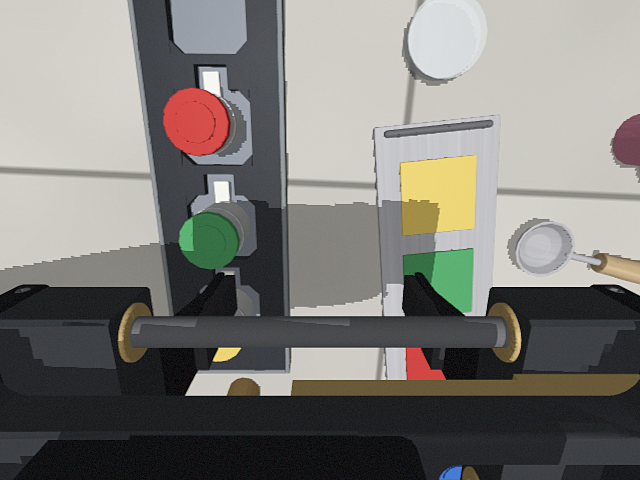

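Red is seated (lid at 58.6 mm, tab in the notch at (210,82)). Blue is next, at about (679,-194) mm with yaw -5°.

Request:
{"api": "step_arm", "payload": {
  "rows": [
    [[0, 0, 1], [-20, 12, 0], 87],
    [[0, 0, 2], [-32, 20, 0], 87],
    [[0, 0, 2], [-34, 24, 0], 87],
    [[0, 0, 1.5], [-34, 26, 0], 87],
    [[0, 0, 1], [-30, 26, 0], 87],
    [[0, 0, 0], [-24, 20, 0], 87],
    [[0, 0, 0], [-12, 10, 0], 87],
    [[0, 0, 0], [0, 0, 0], 87],
    [[0, 0, 0], [0, 0, 0], 87]
  ]
}}

```text
time: 25.15
position: [0.6795, -0.1577, 0.1381]
tool_rot: [-2.284, -2.154, -0.008]
ft_force: [-0.4, 0.1, 0.7]
grip_width: 0.999
```

```bash
python3 - <<'E'
from h import *
go(.679,-.194,.06,-5)
E
```

```text
t 25.15 p [ 0.6795 -0.1577  0.1381] yaw -3.36 tilt z [ 0.0023  0.0048 -1.    ] grip 86.9 F [-0.4  0.1  0.7] q [ 0.57  0.53 -0.54  1.42  0.27  1.27 -0.04]
 turn now(tool rv deg) [ 0.11 -0.28  1.64]  shift in tool now [-36.7   1.5  77.9]  shift after turn [-36.2   2.7  78.1]
```

Request:
{"api": "step_arm", "payload": {
  "rows": [
    [[0, -0.3, 1.4], [-16, 1, 0], 87],
    [[0, 0, 0], [-18, 2, 3], 87],
    [[0, 0, 0], [-6, 0, 8], 87],
    [[0, 0, 0], [0, 0, 12], 87],
    [[0, 0, 0], [0, 0, 14], 87],
    [[0, 0, 0], [0, 0, 14], 87],
    [[0, 0, 0], [0, 0, 10], 87],
    [[0, 0, 0], [0, 0, 0], 87],
    [[0, 0, 0], [0, 0, 0], 87]
  ]
}}

```text
time: 25.9
position: [0.6755, -0.192, 0.0693]
tool_rot: [-2.3, -2.133, 0.001]
ft_force: [0.8, -0.0, -0.3]
grip_width: 0.999
```

```bash
python3 - <<'E'
from h import *
go(.679,-.194,.042,-5)
im=optics.get_image("wrist"); cv2.imwrite("pics/w9.png",im["frame"][...,::-1])
E
```

```text
t 25.9 p [ 0.6755 -0.192   0.0693] yaw -4.31 tilt z [-0.0032  0.0028 -1.    ] grip 86.9 F [ 0.8 -0.  -0.3] q [ 0.6   0.6  -0.51  1.46  0.3   1.17 -0.03]
 turn now(tool rv deg) [-0.2  -0.15  0.69]  shift in tool now [-1.8  3.8 27.3]  shift after turn [-1.7  3.7 27.3]
```

View pics/w9.png

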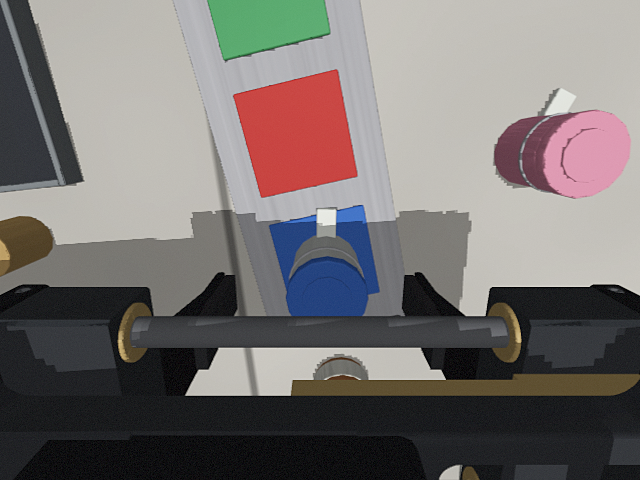

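```bash
python3 - <<'E'
from h import *
im=optics.get_image("scene"); W=world(im); print(W[228:236:3,180:190:4].round(3).tolist())
m=(abs(W[...,1]+.28)<.06)&(abs(W[...,0]-.69)<.06)&(W[...,2]>.03); print(np.nanmax(W[...,2][m]), W[m][W[m][:,2]<.12].max(0), W[m][W[m][:,2]<.12].min(0))
im=optics.get_image("top"); W=world(im); print(W[200:214:4,452:466:5].round(3).tolist())
E
```

```text
[[[0.684, -0.301, 0.058], [0.683, -0.292, 0.06], [0.762, -0.227, 0.138]], [[0.692, -0.296, 0.059], [0.691, -0.289, 0.059], [nan, nan, nan]], [[0.701, -0.292, 0.06], [0.699, -0.284, 0.059], [0.695, -0.278, 0.058]]]
0.4608563357301528 [ 0.70608578 -0.27479808  0.06170371] [ 0.67000264 -0.31223034  0.03000915]
[[[0.57, -0.177, 0.521], [0.57, -0.181, 0.522], [0.57, -0.185, 0.522]], [[0.566, -0.177, 0.522], [0.565, -0.18, 0.525], [0.565, -0.184, 0.525]], [[0.562, -0.176, 0.525], [0.562, -0.18, 0.525], [0.562, -0.184, 0.526]], [[0.559, -0.176, 0.526], [0.558, -0.18, 0.527], [0.558, -0.184, 0.527]]]
```

The bottle behind is 60 mm tall, well below the gripper body (104 mm at the grasp). Blue's tab at (327,223) and lid at (327,290) are aligned with the tool.

Request:
{"api": "step_arm", "payload": {
  "rows": [
    [[-0.2, -0.1, 0.5], [-1.5, 3, 4], 87],
    [[0, 0, 0], [0, 1, 8], 87],
    [[0, 0, 0], [0, 0, 8], 87],
    [[0, 0, 0], [0, 0, 5], 87],
    [[0, 0, 0], [0, 0, 0], 80],
    [[0, 0, 0], [0, 0, 0], 70]
  ]
}}

```text
time: 26.55
position: [0.6829, -0.1944, 0.0459]
tool_rot: [2.309, 2.121, 0.007]
ft_force: [-0.1, 0.2, -0.6]
grip_width: 0.919
```

```bash
python3 - <<'E'
from h import *
go(.679,-.194,.042,-5)
E
```

```text
t 26.55 p [ 0.6829 -0.1944  0.0459] yaw -4.87 tilt z [ 0.0074 -0.0015 -1.    ] grip 79.9 F [-0.1  0.2 -0.6] q [ 0.59  0.62 -0.5   1.47  0.31  1.12 -0.05]
 turn now(tool rv deg) [0.43 0.05 0.13]  shift in tool now [ 0.  -3.9  3.9]  shift after turn [ 0.  -3.9  3.9]
```

Request:
{"api": "step_arm", "payload": {
  "rows": [
    [[0.4, 0, 0.1], [0, -3.5, 3.5], 70],
    [[0, 0, 0], [0, 0, 0], 60],
    [[0, 0, 0], [0, 0, 0], 50],
    [[0, 0, 0], [0, 0, 0], 36],
    [[0, 0, 0], [0, 0, 0], 36],
    [[0, 0, 0], [0, 0, 0], 36],
    [[0, 0, 0], [0, 0, 0], 36],
    [[0, 0, 0], [0, 0, 0], 36],
    [[0, 0, 0], [0, 0, 0], 36],
    [[0, 0, 0], [0, 0, 0], 36]
  ],
  "grip_force": 25
}}

```text
time: 27.38
position: [0.6792, -0.1942, 0.0425]
tool_rot: [2.315, 2.122, -0.001]
ft_force: [0.0, 0.2, -0.9]
grip_width: 0.474
```

```bash
python3 - <<'E'
from h import *
go(.4595,.173,.13,2.1)
E
```

```text
t 27.38 p [ 0.6792 -0.1942  0.0425] yaw -4.99 tilt z [ 3.e-04 -1.e-03 -1.e+00] grip 41.2 F [ 0.   0.2 -0.9] q [ 0.59  0.63 -0.49  1.47  0.31  1.12 -0.05]
 turn now(tool rv deg) [ 0.02  0.06 -7.09]  shift in tool now [ 346.6 -250.7  -87.9]  shift after turn [ 375.  -206.1  -87.5]
```

Request:
{"api": "step_arm", "payload": {
  "rows": [
    [[0, 0, 0], [0, 0, -8], 36],
    [[0, 0, 0], [0, 0, -15], 36],
    [[0, 0, 0], [0, 0, -20], 36],
    [[0, 0, 0], [0, 0, -22], 36],
    [[0, 0, -1], [8, -6, -18], 36],
    [[0, 0, -1], [16, -12, -4], 36],
    [[0, 0, -1], [24, -16, 0], 36],
    [[0, 0, -1], [28, -18, 0], 36],
    [[0, 0, -1], [30, -18, 0], 36],
    [[0, 0, -1], [30, -18, 0], 36],
    [[0, 0, 0], [30, -18, 0], 36],
    [[0, 0, 0], [30, -18, 0], 36]
  ]
}}

```text
time: 28.38
position: [0.5595, 0.0009, 0.145]
tool_rot: [2.203, 2.219, 0.003]
ft_force: [0.0, 0.5, -1.3]
grip_width: 0.473
```

```bash
python3 - <<'E'
from h import *
go(.4595,.173,.13,2.1)
E
```

```text
t 28.38 p [0.5595 0.0009 0.145 ] yaw 0.4 tilt z [ 0.0119 -0.0087 -0.9999] grip 41.1 F [ 0.   0.5 -1.3] q [ 0.53  0.24 -0.66  1.78  0.17  1.17 -0.18]
 turn now(tool rv deg) [ 0.67  0.51 -1.7 ]  shift in tool now [172.9 -98.9  12.3]  shift after turn [175.6 -93.6  15. ]
```

Request:
{"api": "step_arm", "payload": {
  "rows": [
    [[0.3, 0.2, -0.4], [30, -17, 0], 36],
    [[0.3, 0.2, -0.4], [32, -17, 2], 36],
    [[0, 0, -0.4], [32, -17, 2], 36],
    [[0, 0, -0.3], [28, -16, 2], 36],
    [[0, 0, 0], [22, -12, 2], 36],
    [[0, 0, 0], [14, -7, 2], 36],
    [[0, 0, 0], [5, -3, 2], 36],
    [[0, 0, 0], [0, 0, 0], 36],
    [[0, 0, 0], [0, 0, 0], 36]
  ]
}}

```text
time: 29.13
position: [0.4585, 0.1794, 0.1434]
tool_rot: [2.151, 2.266, 0.01]
ft_force: [-0.6, 0.1, -1.9]
grip_width: 0.48
```

```bash
python3 - <<'E'
from h import *
go(.4595,.173,.07,2.1)
im=optics.get_image("wrist"); cv2.imwrite("pics/w10.png",im["frame"][...,::-1])
E
```

```text
t 29.13 p [0.4585 0.1794 0.1434] yaw 2.98 tilt z [ 0.0168 -0.007  -0.9998] grip 41.7 F [-0.6  0.1 -1.9] q [ 0.35  0.09 -0.82  1.93  0.09  1.14 -0.45]
 turn now(tool rv deg) [0.95 0.44 0.89]  shift in tool now [-5.9 -0.5 73.4]  shift after turn [-6.4  0.8 73.4]
```

View pics/w10.png

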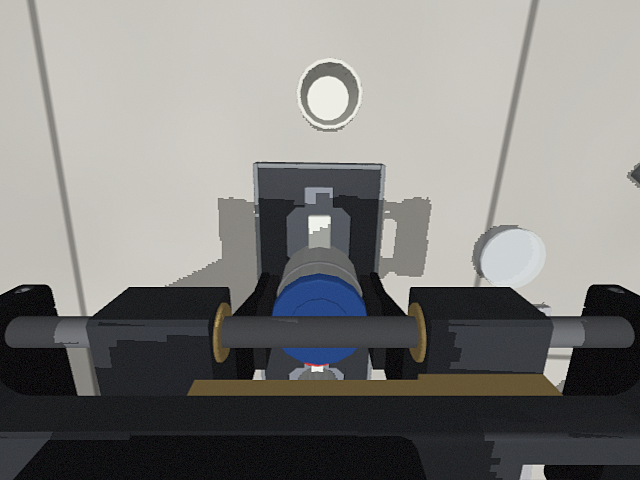

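Blue is held over the leftmost pocket, tab at (320,232) and notch at (318,195). Correct and lower.

Request:
{"api": "step_arm", "payload": {
  "rows": [
    [[0.9, 0.4, 0.8], [-4, 0.5, 3], 36],
    [[0, 0, 0], [-2, 0, 10], 36],
    [[0, 0, 0], [0, 0, 14], 36],
    [[0, 0, 0], [0, 0, 14], 36],
    [[0, 0, 0], [0, 0, 12], 36],
    [[0, 0, 0], [0, 0, 5], 36],
    [[0, 0, 0], [0, 0, 0], 36],
    [[0, 0, 0], [0, 0, 0], 36]
  ]
}}

```text
time: 29.85
position: [0.465, 0.1609, 0.0793]
tool_rot: [-2.202, -2.237, 0.005]
ft_force: [-0.6, -0.4, -1.5]
grip_width: 0.481
```

```bash
python3 - <<'E'
from h import *
go(.4595,.173,.036,2.1)
E
```

```text
t 29.85 p [0.465  0.1609 0.0793] yaw 0.9 tilt z [-3.7e-03 -9.0e-04 -1.0e+00] grip 41.9 F [-0.6 -0.4 -1.5] q [ 0.34  0.2  -0.78  1.98  0.16  1.03 -0.5 ]
 turn now(tool rv deg) [-0.21  0.05 -1.2 ]  shift in tool now [12.2 -5.1 43.3]  shift after turn [12.3 -5.  43.3]
```

Request:
{"api": "step_arm", "payload": {
  "rows": [
    [[-0.2, 0, -1], [7, -3, 0], 36],
    [[0, 0, -0.2], [5, -2, 0], 36],
    [[0, 0, 0], [1, 0, 5], 36],
    [[0, 0, 0], [0, 0, 7], 36],
    [[0, 0, 0], [0, 0, 5], 36],
    [[0, 0, 0], [0, 0, 0], 36],
    [[0, 0, 0], [0, 0, 0], 36]
  ]
}}

```text
time: 30.43
position: [0.4608, 0.1756, 0.0626]
tool_rot: [2.176, 2.262, 0.004]
ft_force: [0.1, 0.5, -1.2]
grip_width: 0.478
```

```bash
python3 - <<'E'
from h import *
go(.4595,.173,.036,2.1)
E
```

```text
t 30.43 p [0.4608 0.1756 0.0626] yaw 2.22 tilt z [ 4.e-03 -1.e-04 -1.e+00] grip 41.6 F [ 0.1  0.5 -1.2] q [ 0.31  0.22 -0.79  2.    0.19  0.99 -0.53]
 turn now(tool rv deg) [0.23 0.01 0.12]  shift in tool now [-2.5 -1.6 26.6]  shift after turn [-2.6 -1.4 26.6]
```

Request:
{"api": "step_arm", "payload": {
  "rows": [
    [[0.2, 0, 0.1], [-2, -1, 3], 36],
    [[0, 0, 0], [-0.5, -0.5, 6], 36],
    [[0, 0, 0], [0, 0, 6], 36],
    [[0, 0, 0], [0, 0, 5], 36],
    [[0, 0, 0], [0, 0, 4], 36],
    [[0, 0, 0], [0, 0, 0], 36],
    [[0, 0, 0], [0, 0, 0], 36]
  ]
}}

```text
time: 31.02
position: [0.4592, 0.1721, 0.0355]
tool_rot: [-2.181, -2.261, 0.001]
ft_force: [-0.5, -0.4, -0.7]
grip_width: 0.478
```

```bash
python3 - <<'E'
from h import *
go(.4595,.173,.0355,2.1)
E
```

```text
t 31.02 p [0.4592 0.1721 0.0355] yaw 2.06 tilt z [-7.e-04 -6.e-04 -1.e+00] grip 41.6 F [-0.5 -0.4 -0.7] q [ 0.3   0.26 -0.78  2.02  0.23  0.94 -0.56]
 turn now(tool rv deg) [-0.04  0.03 -0.04]  shift in tool now [0.9 0.3 0. ]  shift after turn [0.9 0.3 0. ]
```

Request:
{"api": "step_arm", "payload": {
  "rows": [
    [[0, 0, 0], [0, 0, 1], 36],
    [[0, 0, 0], [0, 0, 0], 36],
    [[0, 0, 0], [0, 0, 0], 44],
    [[0, 0, 0], [0, 0, 0], 50],
    [[0, 0, 0], [0, 0, 0], 65],
    [[0, 0, 0], [0, 0, 0], 87],
    [[0, 0, 0], [0, 0, 0], 87],
    [[0, 0, 0], [0, 0, 0], 87],
    [[0, 0, 0], [0, 0, 0], 87],
    [[0, 0, 0], [0, 0, 0], 87],
    [[0, 0, 0], [0, 0, 0], 87]
  ]
}}

```text
time: 31.93
position: [0.4613, 0.173, 0.0371]
tool_rot: [2.18, 2.259, 0.003]
ft_force: [0.5, -0.6, -0.2]
grip_width: 0.972
```

Request:
{"api": "step_arm", "payload": {
  "rows": [
    [[0, 0, 0], [0, 0, -10], 87],
    [[0, 0, 0], [0, 0, -18], 87],
    [[0, 0, 0], [0, 0, -22], 87],
    [[0, 0, 0], [0, 0, -22], 87],
    [[0, 0, 0], [0, 0, -20], 87],
    [[0, 0, 0], [0, 5, -12], 87],
    [[0, 0, 0], [-10, 25, -5], 87],
    [[0, 0, 0], [-25, 30, 0], 87],
    [[0, 0, 0], [-35, 30, 0], 87],
    [[0, 0, 0], [-35, 20, 0], 87],
    [[0, 0, 0], [-20, 10, 0], 87],
    [[0, 0, 0], [0, 0, 0], 87]
  ]
}}

```text
time: 32.93
position: [0.5891, 0.0539, 0.1612]
tool_rot: [2.162, 2.267, 0.01]
ft_force: [-0.6, -0.3, -0.4]
grip_width: 1.002
```

```bash
python3 - <<'E'
from h import *
go(.4595,.173,.0355,2.1)
im=optics.get_image("wrist"); cv2.imwrite("pics/w11.png",im["frame"][...,::-1])
im=optics.get_image("scene"); cv2.imwrite("pics/s11.png",im["frame"][...,::-1])
tins("wrist",dict(blue=(.4595,.173,.058),red=(.463,.093,.058),green=(.466,.013,.058),yellow=(.468,-.067,.058)))
E
```

```text
t 32.93 p [0.5891 0.0539 0.1612] yaw 2.72 tilt z [ 0.0108 -0.0012 -0.9999] grip 87.1 F [-0.6 -0.3 -0.4] q [ 0.45  0.31 -0.7   1.68  0.21  1.22 -0.25]
 turn now(tool rv deg) [0.62 0.09 0.62]  shift in tool now [ 125.3 -125.1  124.1]  shift after turn [ 123.8 -125.1  125.7]
blue lid [461.  170.8] mean [460.9 171.4] r 21.8 H 0.0586 tab n 333 yaw 1.3 line 33.3 far 38.1 Htab 0.0131
red lid [463.9  94.2] mean [463.8  94.2] r 22.0 H 0.0586 tab n 485 yaw -11.4 line 31.5 far 36.8 Htab 0.0132
green lid [468.1  13. ] mean [468.4  13.3] r 22.3 H 0.0587 tab n 459 yaw -10.5 line 35.9 far 37.3 Htab 0.0133
yellow lid [484.8 -77.7] mean [485.4 -76.6] r 10.8 H 0.0583 tab n 112 yaw -109.7 line -178.2 far 46.3 Htab 0.0171
```

View pics/w11.png

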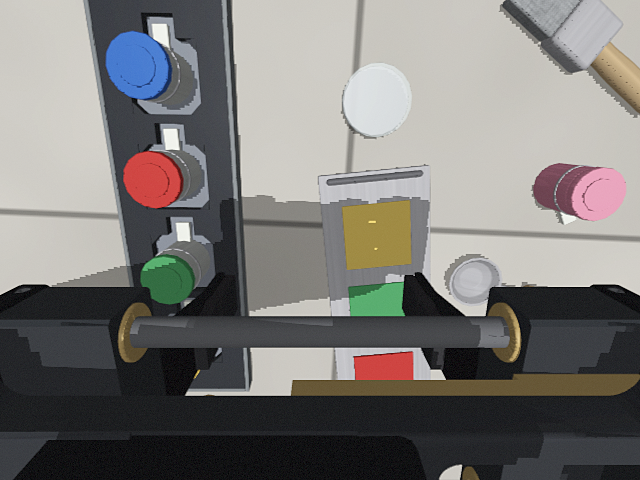

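View pics/s11.png

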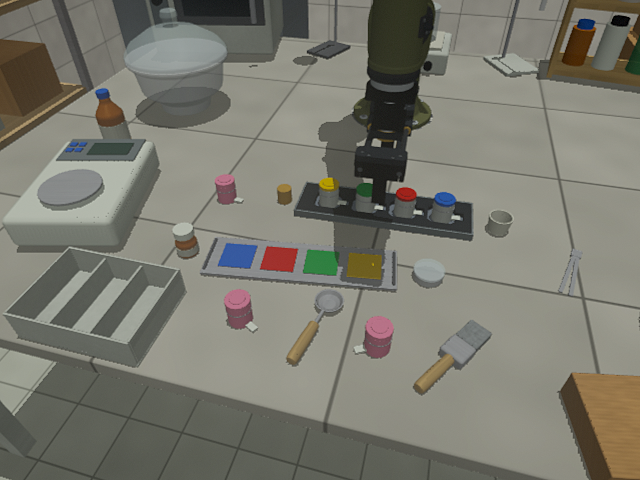

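Both views show the four tins upright in the tray: blue, red and green at (138,65), (155,180) and (168,278) in the wrist view, and yellow at (328,187) in the scene view. One last height check on all four, then hand in.

```bash
python3 - <<'E'
from h import *
im=optics.get_image("scene"); W=world(im);H=W[...,2]
ok=True
for c,(x,y) in dict(yellow=(.468,-.067),green=(.466,.013),red=(.463,.093),blue=(.460,.173)).items():
    m=cmask(im,c)&(np.hypot(W[...,0]-x,W[...,1]-y)<.045)&(H>.052); h=np.percentile(H[m],80); ys,xs=np.nonzero(m)
    print(c,m.sum(),"lid H p80",h.round(4),W[m].mean(0).round(3)); ok&=abs(h-.058)<.004
s=status.get_state(); print(s["ft_force"].round(2),s["grip_width"],abs(s["qd"]).max().round(3))
print(ok)
if ok: print(order.close_job())
E
```

```text
yellow 218 lid H p80 0.059 [ 0.474 -0.066  0.058]
green 212 lid H p80 0.0591 [0.472 0.013 0.058]
red 226 lid H p80 0.0591 [0.468 0.094 0.058]
blue 236 lid H p80 0.0591 [0.465 0.171 0.058]
[-0.62  0.88 -0.59] 1.0020229893085848 0.014
True
the job is handed in; nothing more can be done
None
```

I moved all four tins into the tray in reverse order and handed the job in at about 33 s of the 88 s. From the robot's right the tray now holds yellow, green, red and blue. Each tin was gripped along its own x, lowered to the pocket floor with its tab towards the notch, and let go. The pink look-alikes were not touched.

- **Seating:** all four lids measured 58.6 to 59.1 mm above the table, against 58 mm expected for a tin on its pocket floor. Every tab was seen in its notch. Yellow's tab was last checked from the wrist camera at about 9 s, just after it was placed, because the gripper hid it in the final wrist view.
- **Gripper:** it ended open and well above the tray, with the wrist force near zero.
- **Disagreements:**
  - The scene camera put the tin centres about 4 to 6 mm farther out in x than the other views, probably because part of each lid's side was counted.
  - The automatic tab angles of the placed tins were unreliable, because grey tin wall was mixed in. I judged the tabs from the pictures instead.

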